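# Tip the cabinet knobs from the spouted jug into the tray

### The arm

A 6-joint arm with a two-finger parallel gripper is mounted at the origin on a cart in front of the work surface, level with it; the furniture and walls round the work are solid. World frame = base frame: x ahead of the robot, y to its left, z up, the work surface at z = 0. Lengths are in m, angles in rad, forces in N, time in s.
With the tool pointing down it reaches from about 0.3 to 0.775 m from the base axis. Payload 14.6 kg.
Tool frame: the origin (TCP) lies at the very end of the fingers, on their centre line; the grasp point (between the pads) lies 19 mm behind it (ctrl.hold_point_z is the distance from the TCP to the grasp point, in m); x points along the fingers, y is the direction in which the jaws open and shut, and the axes are right-handed (so a half turn about x gives the same grasp; the last joint's range is limited). The gripper opens to 94 mm and grips with 3 to 60 N. Pads are 16 mm wide; open, the fingers measure 119 mm over their backs; the gripper's body (75 mm by 177 mm) begins 78 mm behind the grasp point.
Start: joints at [1.27, 0.3, 1.521, -0, 1.321, -0.067], TCP at [0.127, 0.535, 0.205] pointing down, gripper open.
Joint ranges: [-3.03, 3.03], [-0.79, 2.21], [0.23, 2.52], [-1.04, 4.18], [0, 3.07], [-2.55, 2.55]. Speed limits (rad/s): [2.22, 2.22, 2.57, 3.14, 3.14, 3.14].

### API

Orientations are given as [roll, pitch, yaw] about the fixed x, y, z axes, in that order (R = Rz(yaw) Ry(pitch) Rx(roll)).
In Python, from station import get_obs, camera, ticket, ctrl gives the robot as it stands.
- The arm moves only by the tool step_arm, never from a script. Its argument "motion" is a list that holds one entry, the list of rows, each a list of 6 numbers: the shift along the tool's x, y, z in m, then the turn, a rotation vector about the tool's x, y, z in degrees. A call has 1 to 12 rows; each row shifts and turns the commanded pose from where the row before left it, along the tool's axes as they then stand; what a row does not reach is not made up. A row lasts 1/8 s, in which the tool goes at most 62.5 mm and 10.7 degrees, less where a joint would pass 70% of its speed; a pose out of reach is approached as far as the arm can. A call is refused whole if a number of a shift passes 0.0625 or a number of a turn 10.7, either way. A call with a gripper value outside its range is refused whole. "fingers" is the finger opening in m, from 0 to 0.094, set as the call begins (left out, the last holds). The fingers move at their own pace and stop on an object; "squeeze" is the grip in N (left out, the last holds). Time passes only in rows, so rows that do not move let the fingers close. It gives the time, the measured TCP pose, the force and the opening at its end, in the units of the state.
- get_obs(): the state, without advancing time (a new reading comes with each control period).
- camera(name): name is "scene" or "top" or "wrist"; returns a dict with "pixels" (384x512x3 uint8, red, green, blue), "fx", "fy", "cx", "cy" (pixels), "extrinsics" (4x4, takes a point from world to camera coordinates); the wrist camera has in their place "T_tool_cam" (4x4, takes a point from camera to tool coordinates, whose origin is the TCP and whose axes are the tool frame's). Camera axes: x right, y up, looking along -z (the intrinsics and any distortion apply to the point x, -y, -z); pixel columns grow to the right and rows downward; lengths in m; the calibration is good to about 2 mm. A picture is of the moment at which its call begins: read the wrist's pose just before it. There is no depth.
- ticket.hand_in(): hands the job in, once; it reports no verdict.
The state is a dict: "time_s": time; "qpos": joint angles; "joint_vel": joint speeds; "tau": joint torques, N m; "ee_pos": TCP position; "eef_rot": TCP orientation; "force": force on the tool from outside, world axes, zero at the start; "moment": the same for the moment, N m; "grip_width": finger opening in m.
Only numpy, scipy, OpenCV 4.12 (cv2) and the standard library are available. Lean on these libraries where they do the work, as an engineer would, in place of code of your own. Each camera call takes 0.05 s, during which the arm holds its last target.

### The job

Lift the spouted steel jug out of the plywood box and stand it on the worktop with its spout turned towards the grey tray; let go of it there. Then take a fresh hold, bring the spout close over the tray and tip all four cabinet knobs into it, and stand the empty jug upright on the worktop again, outside the box and the tray, without spilling a knob or moving the kitchen roll, the bottle or the roll of tape.

Things in the scene. Friction and masses are not known exactly. Their poses are not given: they have to be found in the camera images.
- jug_centre (a point): Spouted, flat-sided steel measuring jug, open on top, loose, about 0.22 kg; the point is over the middle of its base, half-way up (57.5 mm). +x points to the spout, y across, z up. Two upright parallel sides 64 mm apart (y), from x = -35 to beyond +35 mm, 115 mm high, to grasp across. It starts upright in the plywood box, 55 mm proud of the rim, with four loose knobs in it.
- jug: The same jug, same axes; origin at the centre of its underside (z = 0 when it stands on the worktop). Walls 4 mm; back wall upright at x = -35 mm; front wall leans outwards 18 degrees, from x = +35 mm at the base to +69 mm at 104 mm up. The knobs roll out over the front wall when the jug is tilted towards the spout by 90 to 100 degrees.
- jug_handle (a point): Middle of the upright bar of the jug's strap handle, at the back: 72 mm behind the jug's middle (x = -72 mm), 63 mm above its underside; axes as the jug's. The strap is 16 mm wide (y) and 8 mm thick, reaches back to x = -76 mm, from 28 to 99 mm above the underside.
- jug_spout (a point): Outer edge of the jug's spout lip (50 mm wide): 83 mm ahead of the jug's middle (x) and 121 mm above its underside; axes as the jug's.
- box: Open plywood box in which the jug stands, fixed: outside 168 (x) x 92 (y) x 66 mm high, walls and floor 6 mm; origin at the centre of its underside. The jug's spout points along the box's +x axis at the start.
- tray_centre (a point): Grey open tray, fixed: outside 170 (its x) x 130 (its y) x 45 mm high, walls and floor 4 mm. The point is the centre of its inner floor, 4 mm above the worktop; its axes are the tray's.
- kitchen_roll: Kitchen roll standing upright, loose, 104 mm across, 228 mm high; origin at the centre of its underside. Leave it alone.
- bottle: Plastic cleaner bottle with a side handle, loose, 69 (x) x 124 (y) mm, 243 mm high; origin at the centre of its underside. Leave it alone.
- parts_cabinet: Small blue-topped drawer cabinet at the back, fixed: 175 (x) x 240 (y) x 175 mm high; origin at the centre of its underside. Not used. The worktop's free surface reaches from x = 0.34 to 0.92 m and y = -0.42 to 0.52 m, and its nearer part (x below 0.57 m) on to y = -0.70 m (world frame).
- tape_roll: Roll of masking tape lying flat, loose, 94 mm across, 25 mm high; origin at the centre of its underside. Leave it alone.
- knob1_centre (a point): Centre of the ball of one turned wooden cabinet knob: a 24 mm ball on a small metal collar 14 mm across, 26.5 mm high overall, 20 g; in the jug at the start.
- knob1: The same knob; origin at the underside of its collar.
- knob2_centre (a point): Centre of the ball of another turned wooden cabinet knob: a 24 mm ball on a small metal collar 14 mm across, 26.5 mm high overall, 20 g; in the jug at the start.
- knob2: The same knob; origin at the underside of its collar.
- knob3_centre (a point): Centre of the ball of another turned wooden cabinet knob: a 24 mm ball on a small metal collar 14 mm across, 26.5 mm high overall, 20 g; in the jug at the start.
- knob3: The same knob; origin at the underside of its collar.
- knob4_centre (a point): Centre of the ball of another turned wooden cabinet knob: a 24 mm ball on a small metal collar 14 mm across, 26.5 mm high overall, 20 g; in the jug at the start.
- knob4: The same knob; origin at the underside of its collar.

How it is judged:
By the outcome, as a careful person would: the job done as asked, in the order asked, and still so for the second after the job is handed in, with the robot touching nothing.
It also fails if it takes over 72 s, if anything falls off the work surface, if the arm or the gripper's body presses on something with over 40 N, if the wrist force passes 120 N, or if a joint passes its speed limit or range.

## Working session

There is one attempt and no reset: what is moved stays moved. The work goes in short steps, Python scripts to look and compute and a tool call to move; the robot and the scene stay as the last step left them, time stands still between calls to the robot, and variables do not carry over. Pictures are saved under pics/ and viewed, and the job is handed in when it is done.

Besides the shell and the picture viewer there is one more tool, called after "Call:" as name(argument=value, ...), one argument or row to a line, values as JSON. step_arm: Moves the arm, as the interface text tells. Its arguments: {"type":"object","properties":{"motion":{"type":"array","items":{"type":"array","items":{"type":"array","items":{"type":"number"}}}},"fingers":{"type":"number"},"squeeze":{"type":"number"}},"required":["motion"]}

```bash
mkdir -p pics; ls; cat > h.py <<'E'
import numpy as np, cv2
from station import get_obs, camera, ticket, ctrl
from scipy.spatial.transform import Rotation as R
def snap(name,fn):
    o=get_obs(); c=camera(name); cv2.imwrite('pics/'+fn,c['pixels'][:,:,::-1]); return o,c
def Twc(c,o=None):
    if 'extrinsics' in c: return np.linalg.inv(np.array(c['extrinsics']))
    T=np.eye(4);T[:3,:3]=R.from_euler('xyz',o['eef_rot']).as_matrix();T[:3,3]=o['ee_pos'];return T@np.array(c['T_tool_cam'])
def ray(c,u,v,o=None):
    T=Twc(c,o); d=np.array([(u-c['cx'])/c['fx'],-(v-c['cy'])/c['fy'],-1.]); d=T[:3,:3]@d
    return T[:3,3],d/np.linalg.norm(d)
def onz(c,u,v,z,o=None):
    p,d=ray(c,u,v,o); return p+d*(z-p[2])/d[2]
def proj(c,P,o=None):
    q=np.linalg.inv(Twc(c,o))@np.append(P,1); return np.array([c['cx']+c['fx']*q[0]/-q[2], c['cy']-c['fy']*q[1]/-q[2]])
E
python3 - <<'E'
from h import *
for n in ['scene','top','wrist']:
    o,c=snap(n,n+'0.png'); print(n,{k:v for k,v in c.items() if k not in('pixels','extrinsics')}); T=Twc(c,o); print(T.round(3))
print(get_obs()); print([a for a in dir(ctrl) if a[0]!='_'], ctrl.hold_point_z)
E
```

```text
pics
scene {'fx': 459.00842049931344, 'fy': 459.00842049931344, 'cx': 268.1753224140946, 'cy': 196.86315307209384}
[[ 0.682  0.435 -0.588 -0.335]
 [-0.731  0.401 -0.552 -0.828]
 [-0.004  0.806  0.592  1.039]
 [ 0.     0.     0.     1.   ]]
top {'fx': 368.98151203730055, 'fy': 368.98151203730055, 'cx': 252.93598818102618, 'cy': 194.20034694846782}
[[ 2.400e-02  9.840e-01 -1.780e-01  3.790e-01]
 [-1.000e+00  2.400e-02 -5.000e-03  4.700e-02]
 [-1.000e-03  1.780e-01  9.840e-01  1.258e+00]
 [ 0.000e+00  0.000e+00  0.000e+00  1.000e+00]]
wrist {'fx': 276.19951930717855, 'fy': 276.19951930717855, 'cx': 251.95525135870506, 'cy': 192.03376918700215, 'T_tool_cam': array([[ 4.09259215e-04,  2.47731728e-01, -9.68828583e-01,
        -1.79993346e-01],
       [ 9.99999857e-01,  2.31945323e-04,  4.81735758e-04,
         1.84645291e-03],
       [ 3.44056490e-04, -9.68828642e-01, -2.47731597e-01,
        -7.18442771e-02],
       [ 0.00000000e+00,  0.00000000e+00,  0.00000000e+00,
         1.00000000e+00]])}
[[ 0.232 -0.942 -0.241  0.058]
 [ 0.973  0.224  0.059  0.553]
 [-0.001 -0.248  0.969  0.385]
 [ 0.     0.     0.     1.   ]]
{'time_s': 0.15, 'qpos': array([ 1.27040559e+00,  3.00338799e-01,  1.52143516e+00,  3.16351162e-06,
        1.32071336e+00, -6.65709049e-02]), 'joint_vel': array([-0.00056418, -0.00119459, -0.00321248,  0.00166213, -0.0012102 ,
       -0.00031916]), 'tau': array([ 2.23170136e-03, -5.31969488e+01, -3.52818954e+01,  7.08762417e-02,
        2.37277045e-02, -7.90930653e-05]), 'ee_pos': array([0.12735852, 0.53484232, 0.20502063]), 'eef_rot': array([-1.64079241,  1.56990166, -1.87461302]), 'force': array([-0.17202262, -0.11349207, -0.38533143]), 'moment': array([-0.00992742, -0.00228252, -0.03363571]), 'grip_width': 0.09393986518882033}
['MotionError', 'hold_point_z'] 0.0188
```

View pics/scene0.png

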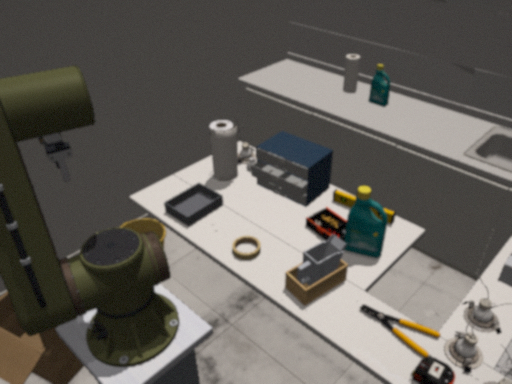

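View pics/top0.png

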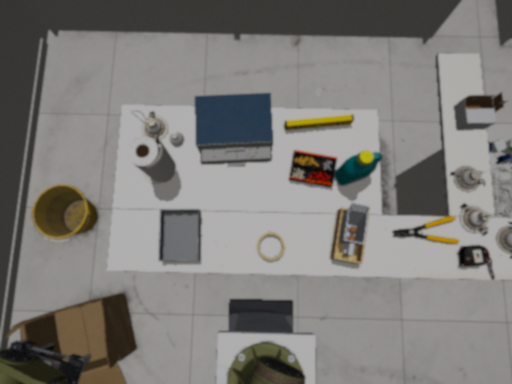

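The scene view shows the box with the jug at about (318,270), the tray at (193,204), the tape at (246,247), the bottle at (367,225) and the kitchen roll at (224,150). In the top view the box is at (350,235), the tray at (181,236) and the tape at (271,247).

```bash
python3 - <<'E'
from h import *
t=cv2.imread('pics/top0.png'); a=cv2.resize(t[190:280,310:400],(540,540),interpolation=cv2.INTER_CUBIC)
cv2.imwrite('pics/t1.png',a)
a=cv2.resize(t[195:275,145:295],(750,400),interpolation=cv2.INTER_CUBIC);cv2.imwrite('pics/t2.png',a)
s=cv2.imread('pics/scene0.png'); a=cv2.resize(s[170:310,270:400],(520,560),interpolation=cv2.INTER_CUBIC)
cv2.imwrite('pics/s1.png',a)
E
```

```text
(no output)
```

View pics/t1.png

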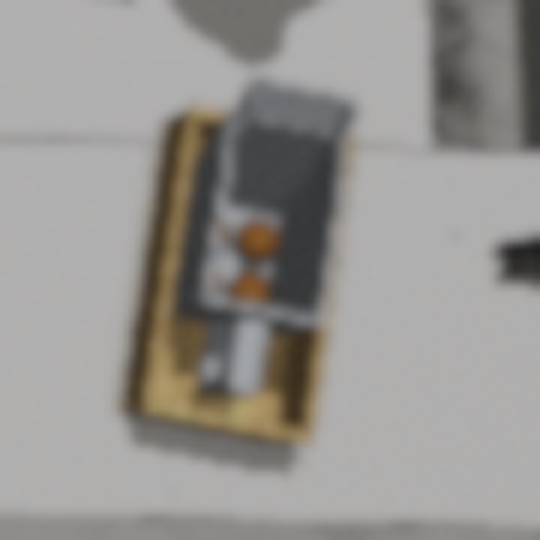

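View pics/s1.png

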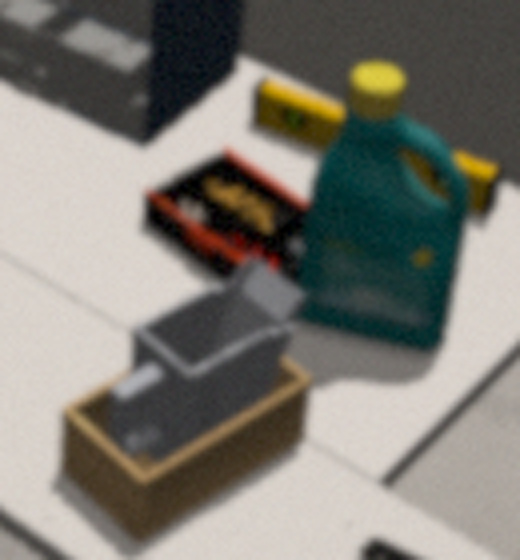

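View pics/t2.png

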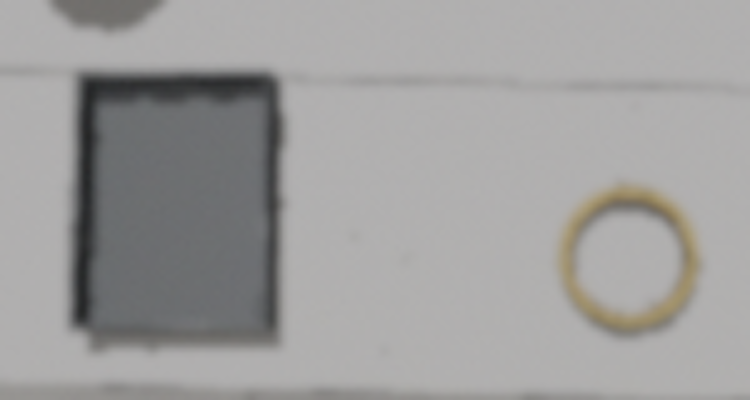

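```bash
python3 - <<'E'
from h import *
_,ct=snap('top','a.png');_,cs=snap('scene','b.png')
f=lambda x,y,s,a,b:(a+(x+.5)/s-.5,b+(y+.5)/s-.5)
print('box top');
for p in [(185,112),(130,412),(310,438),(352,140)]: print(onz(ct,*f(*p,6,310,190),.066).round(4))
print('box scene')
for p in [(68,410),(145,478),(308,380)]: print(onz(cs,*f(*p,4,270,170),.066).round(4))
print('jug back top corners z=.121')
for p in [(202,303),(325,322)]: print(onz(ct,*f(*p,6,310,190),.121).round(4))
print('spout z=.127')
for p in [(250,85),(352,103)]: print(onz(ct,*f(*p,6,310,190),.127).round(4))
print('scene back corner',[onz(cs,*f(*p,4,270,170),.121).round(4) for p in [(137,332),(193,372)]])
print('scene spout',[onz(cs,*f(*p,4,270,170),.127).round(4) for p in [(243,262),(305,292)]])
print('tray')
for p in [(80,78),(275,75),(75,328),(277,335)]: print(onz(ct,*f(*p,5,145,195),.045).round(4))
print('tape',onz(ct,*f(630,258,5,145,195),.025))
print('bottle', onz(ct,357,167,.1), onz(cs,367,235,.05),'roll',onz(ct,147,152,.228))
print(get_obs()['time_s'])
E
```

```text
box top
[ 0.5546 -0.2331  0.066 ]
[ 0.3932 -0.201   0.066 ]
[ 0.3819 -0.2961  0.066 ]
[ 0.5415 -0.3233  0.066 ]
box scene
[ 0.3965 -0.2145  0.066 ]
[ 0.3835 -0.2977  0.066 ]
[ 0.5412 -0.3254  0.066 ]
jug back top corners z=.121
[ 0.4483 -0.2271  0.121 ]
[ 0.4402 -0.2895  0.121 ]
spout z=.127
[ 0.5605 -0.2526  0.127 ]
[ 0.5524 -0.3049  0.127 ]
scene back corner [array([ 0.448 , -0.2345,  0.121 ]), array([ 0.4431, -0.2896,  0.121 ])]
scene spout [array([ 0.5562, -0.2483,  0.127 ]), array([ 0.5602, -0.3022,  0.127 ])]
tray
[0.5369 0.358  0.045 ]
[0.542  0.2288 0.045 ]
[0.3738 0.3501 0.045 ]
[0.3725 0.2191 0.045 ]
tape [ 0.42818094 -0.00935054  0.025     ]
bottle [ 0.68552141 -0.28106846  0.1       ] [ 0.71310587 -0.28680568  0.05      ] roll [0.68192824 0.362129   0.228     ]
0.25
```

```bash
cat >> h.py <<'E'
import json,os
def Tnow(o=None):
    o=o or get_obs(); T=np.eye(4);T[:3,:3]=R.from_euler('xyz',o['eef_rot']).as_matrix();T[:3,3]=o['ee_pos'];return T
def toolR(x,y):
    x=np.array(x,float);x/=np.linalg.norm(x);y=np.array(y,float);y-=x*(x@y);y/=np.linalg.norm(y);return np.column_stack([x,y,np.cross(x,y)])
def delta(T0,T1):
    D=np.linalg.inv(T0)@T1; return D[:3,3], np.degrees(R.from_matrix(D[:3,:3]).as_rotvec())
def mk(Rm,p):
    T=np.eye(4);T[:3,:3]=Rm;T[:3,3]=p;return T
def log():
    o=get_obs(); d=dict(q=o['qpos'].tolist(),p=list(map(float,o['ee_pos'])),e=list(map(float,o['eef_rot'])))
    open('log.jsonl','a').write(json.dumps(d)+'\n'); return o
E
python3 - <<'E'
from h import *
log();T0=Tnow();print(T0.round(3))
yaw=-.171; jx=np.array([np.cos(yaw),np.sin(yaw),0]);jy=np.array([-np.sin(yaw),np.cos(yaw),0])
T1=mk(toolR([0,0,-1],jy),[.4785+.003,-.265,.205]); print(delta(T0,T1))
E
```

```text
[[-0.     0.232  0.973  0.127]
 [-0.001  0.973 -0.232  0.535]
 [-1.    -0.001 -0.     0.205]
 [ 0.     0.     0.     1.   ]]
(array([ 5.55066400e-04, -6.96134592e-01,  5.29779308e-01]), array([-3.59644886e+00, -2.69579023e-03,  3.21333290e-02]))
```

Call:
step_arm(
  motion=[
    [[0,-0.03,0.023,-0.15,0,0],[0,-0.03,0.023,-0.15,0,0],[0,-0.03,0.023,-0.15,0,0],[0,-0.03,0.023,-0.15,0,0],[0,-0.03,0.023,-0.15,0,0],[0,-0.03,0.023,-0.15,0,0],[0,-0.03,0.023,-0.15,0,0],[0,-0.03,0.023,-0.15,0,0],[0,-0.03,0.023,-0.15,0,0],[0,-0.03,0.023,-0.15,0,0],[0,-0.03,0.023,-0.15,0,0],[0,-0.03,0.023,-0.15,0,0]],
  ],
  fingers=0.094,
)

```text
time_s: 1.75
ee_pos: [0.3188, 0.1224, 0.2056]
eef_rot: [0.432, 1.57, 0.229]
force: [0.7, 0.8, -0.1]
grip_width: 0.094
```

```bash
python3 - <<'E'
from h import *
o=log();print(o['qpos'].round(3),o['ee_pos'],o['time_s'])
E
```

```text
[ 0.259 -0.19   2.037 -0.     1.294 -1.109] [0.31880626 0.12243088 0.2056049 ] 1.75
```

Call:
step_arm(
  motion=[
    [[0,-0.03,0.023,-0.15,0,0],[0,-0.03,0.023,-0.15,0,0],[0,-0.03,0.023,-0.15,0,0],[0,-0.03,0.023,-0.15,0,0],[0,-0.03,0.023,-0.15,0,0],[0,-0.03,0.023,-0.15,0,0],[0,-0.03,0.023,-0.15,0,0],[0,-0.03,0.023,-0.15,0,0],[0,-0.03,0.023,-0.15,0,0],[0,-0.03,0.023,-0.15,0,0],[0,-0.03,0.023,-0.15,0,0],[0,0,0,0,0,0]],
  ],
)

```text
time_s: 3.25
ee_pos: [0.505, -0.2496, 0.2046]
eef_rot: [2.898, 1.57, 2.723]
force: [0.1, 0.7, -1.1]
grip_width: 0.094
```

```bash
python3 - <<'E'
from h import *
o=log();print(o['qpos'].round(3),o['ee_pos'],o['time_s']); print(Tnow().round(3))
o,c=snap('wrist','w1.png')
E
```

```text
[-0.524  0.331  1.482 -0.     1.329 -1.919] [ 0.50503245 -0.24960073  0.20459176] 3.25
[[-0.001  0.174  0.985  0.505]
 [ 0.     0.985 -0.174 -0.25 ]
 [-1.     0.    -0.001  0.205]
 [ 0.     0.     0.     1.   ]]
```

View pics/w1.png

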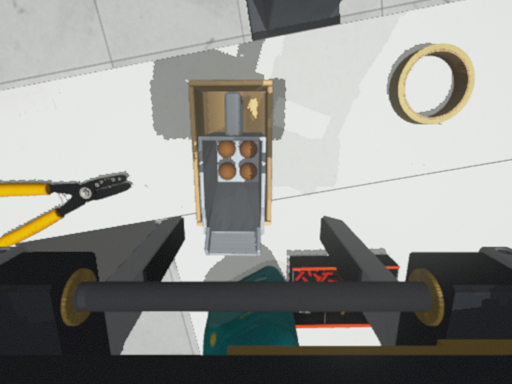

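The wrist view shows the box and, inside it, the jug with four knobs near its back wall (227–248, 148–172). The jug's back edge runs (198,138) to (265,138) and its lip (207,254) to (260,254). The tape is at (432,83) and the bottle is at the lower edge.

```bash
python3 - <<'E'
from h import *
im=cv2.imread('pics/w1.png'); cv2.imwrite('pics/w1c.png',cv2.resize(im[70:270,170:290],(480,800)[:2] if 0 else (360,600),interpolation=cv2.INTER_CUBIC))
o,c=snap('wrist','w1b.png')
for p,z in [((198,138),.121),((265,138),.121),((207,254),.127),((260,254),.127),((189,81),.066),((272,81),.066)]:
    print(p,onz(c,*p,z,o).round(4))
E
```

```text
(198, 138) [ 0.4403 -0.2868  0.121 ]
(265, 138) [ 0.4513 -0.2248  0.121 ]
(207, 254) [ 0.5555 -0.3024  0.127 ]
(260, 254) [ 0.5649 -0.249   0.127 ]
(189, 81) [ 0.3807 -0.2939  0.066 ]
(272, 81) [ 0.3963 -0.2056  0.066 ]
```

View pics/w1c.png

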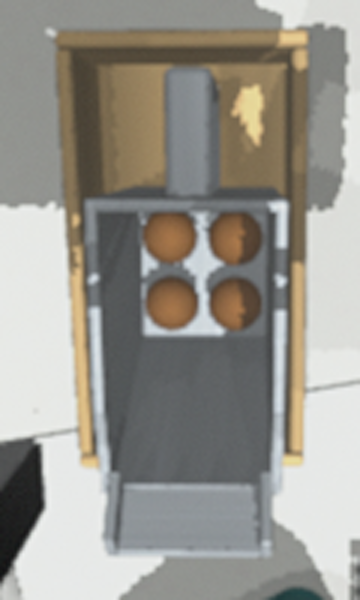

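```bash
python3 - <<'E'
from h import *
T0=Tnow(); yaw=-.172; jy=np.array([-np.sin(yaw),np.cos(yaw),0])
T1=mk(toolR([0,0,-1],jy),[.482,-.2635,.076]); print(delta(T0,T1))
E
```

```text
(array([ 0.12907641, -0.01936664, -0.01941201]), array([-0.11077357, -0.04361582, -0.02182782]))
```

Call:
step_arm(
  motion=[
    [[0.01,-0.006,-0.006,0,0,0],[0.015,-0.006,-0.006,-0.1,0,0],[0.02,-0.007,-0.007,0,0,0],[0.025,0,0,0,0,0],[0.025,0,0,0,0,0],[0.02,0,0,0,0,0],[0.014,0,0,0,0,0],[0,0,0,0,0,0],[0,0,0,0,0,0]],
  ],
)

```text
time_s: 4.47
ee_pos: [0.4831, -0.2637, 0.0771]
eef_rot: [-0.39, 1.57, -0.562]
force: [-0.3, -0.2, 0.3]
grip_width: 0.0943
```

```bash
python3 - <<'E'
from h import *
o=log();print(o['qpos'].round(3),o['ee_pos'],o['force'],o['time_s'])
o,c=snap('wrist','w2.png');snap('scene','s2.png'); im=cv2.imread('pics/s2.png');cv2.imwrite('pics/s2c.png',cv2.resize(im[170:310,250:400],(600,560),interpolation=cv2.INTER_CUBIC))
E
```

```text
[-0.566  0.439  1.65   0.     1.051 -1.965] [ 0.4830589  -0.26370304  0.07710679] [-0.33222437 -0.19363676  0.3356123 ] 4.475
```

View pics/w2.png

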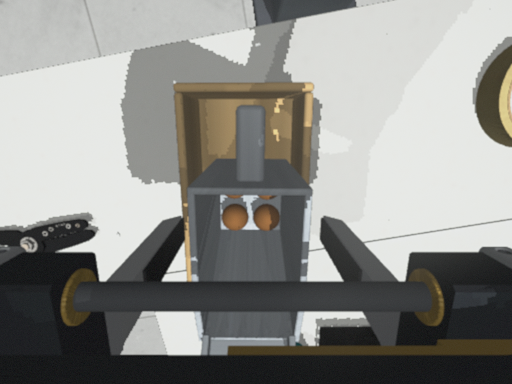

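View pics/s2c.png

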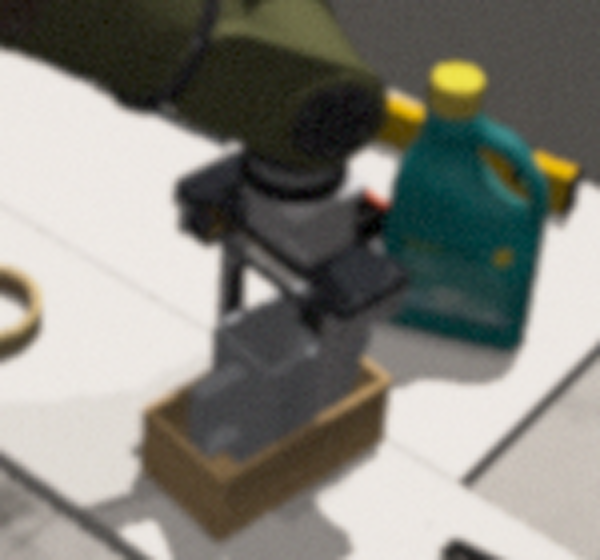

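The fingers straddle the jug evenly (jug sides at columns 193 and 307, finger tips at 183 and 322). I close them.

Call:
step_arm(
  motion=[
    [[0,0,0,0,0,0],[0,0,0,0,0,0],[0,0,0,0,0,0],[0,0,0,0,0,0],[0,0,0,0,0,0],[0,0,0,0,0,0],[0,0,0,0,0,0],[0,0,0,0,0,0]],
  ],
  fingers=0.05,
  squeeze=35,
)

```text
time_s: 5.58
ee_pos: [0.4829, -0.2637, 0.0765]
eef_rot: [-0.838, 1.57, -1.01]
force: [-0.8, -3.3, 1.9]
grip_width: 0.0638
```

Call:
step_arm(
  motion=[
    [[-0.004,0,0,0,0,0],[-0.01,0,0,0,0,0],[-0.015,0,0,0,0,0],[-0.015,0,0,0,0,0],[-0.015,0,0,0,0,0],[-0.015,0,0,0,0,0],[-0.015,0,0,0,0,0],[-0.01,0,0,0,0,0],[0,0,0,0,0,0]],
  ],
)

```text
time_s: 6.7
ee_pos: [0.483, -0.2637, 0.1761]
eef_rot: [-0.417, 1.57, -0.589]
force: [-0.1, -0.9, -2.7]
grip_width: 0.0638
```

```bash
python3 - <<'E'
from h import *
o=log();print(o['qpos'].round(3),o['ee_pos'],o['force'],o['moment'],o['grip_width'],o['time_s'])
o,c=snap('wrist','w3.png');snap('scene','s3.png'); im=cv2.imread('pics/s3.png');cv2.imwrite('pics/s3c.png',cv2.resize(im[150:310,250:400],(600,640)[:2] if 0 else (560,597),interpolation=cv2.INTER_CUBIC))
E
```

```text
[-0.566  0.325  1.558 -0.     1.257 -1.965] [ 0.48303582 -0.26366299  0.17611783] [-0.14639997 -0.88718121 -2.66925772] [0.02453667 0.04917147 0.05142326] 0.06380439045910308 6.7
```

View pics/s3c.png

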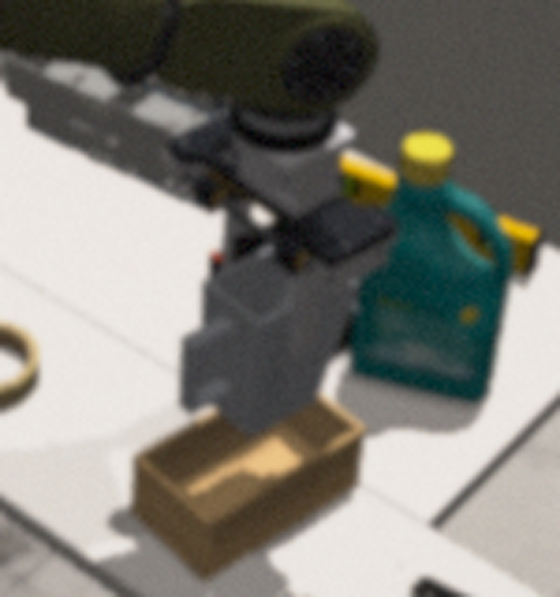

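View pics/w3.png

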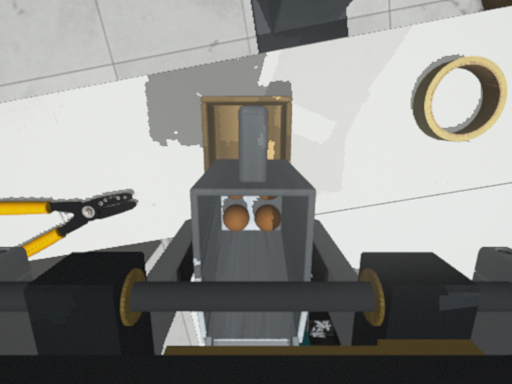

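```bash
python3 - <<'E'
from h import *
D=[json.loads(l) for l in open('log.jsonl')]
A=[];b=[]
for d in D:
    q=d['q'];p=d['p'];rho=np.hypot(p[0],p[1]);th=np.arctan2(p[1],p[0])-q[0];print(rho*np.sin(th),q[1]+q[2]+q[4])
    rho*=np.cos(th);s=q[1]+q[2]
    # rho=a1+L2 s2+L3 sin s + e cos s ; z = h' + L2 c2 + L3 cos s - e sin s
    A.append([1,0,np.sin(q[1]),np.sin(s)]);b.append(rho)
    A.append([0,1,np.cos(q[1]),np.cos(s)]);b.append(p[2])
A=np.array(A);b=np.array(b);x,r,rk,sv=np.linalg.lstsq(A,b,rcond=None);print(x,rk,sv,(A@x-b))
A2=A[:,1:].copy();x,r,rk,sv=np.linalg.lstsq(A2,b,rcond=None);print(x,sv,(A2@x-b))
E
```

```text
0.03659782069127278 3.142155306139027
0.03659546007685456 3.1410299845528256
0.036570400886948025 3.142630152494748
0.036601150524334 3.1405925161656114
0.03659346354180591 3.1405166198654983
[-0.00927399 -0.08116137  0.41635306  0.44578713] 4 [3.2103618  3.08988812 0.34673051 0.16107913] [-0.00295718  0.00082443  0.00157473  0.00038011 -0.00338562  0.00096724
  0.00590327 -0.00245732 -0.00113519  0.00028554]
[-0.08335055  0.4155249   0.43628208] [3.17960972 2.18536399 0.33803291] [-3.13614120e-03  2.01634054e-04  1.86106468e-03 -2.64778217e-05
 -3.60775816e-03  2.77059118e-04  6.56981986e-03 -6.84302670e-04
 -1.17103273e-03  2.32087320e-04]
```

The jug is upright in the grip with its knobs in it. Turning the spout to the tray from this hold would push joint 6 past its range (about -3.3 rad). So I set the jug back down in the box and regrasp with the tool turned by half a turn.

Call:
step_arm(
  motion=[
    [[0.01,0,0,0,0,0],[0.018,0,0,0,0,0],[0.02,0,0,0,0,0],[0.02,0,0,0,0,0],[0.015,0,0,0,0,0],[0.01,0,0,0,0,0],[0.004,0,0,0,0,0],[0.001,0,0,0,0,0],[0,0,0,0,0,0]],
  ],
)

```text
time_s: 7.92
ee_pos: [0.483, -0.2637, 0.0779]
eef_rot: [-0.397, 1.57, -0.568]
force: [0.1, 0.3, -3.2]
grip_width: 0.0638
```

```bash
python3 - <<'E'
from h import *
o=log();print(o['ee_pos'],o['force'],o['grip_width'],o['time_s'])
E
```

```text
[ 0.48304962 -0.263655    0.07789075] [ 0.11100362  0.29068421 -3.18249173] 0.0638249314278124 7.925
```

Call:
step_arm(
  motion=[
    [[0.0013,0,0,0,0,0],[0,0,0,0,0,0],[0,0,0,0,0,0]],
  ],
)

```text
time_s: 8.3
ee_pos: [0.4831, -0.2637, 0.0765]
eef_rot: [-0.396, 1.57, -0.568]
force: [-0.3, -0.9, 2.0]
grip_width: 0.0639
```

Call:
step_arm(
  motion=[
    [[0,0,0,0,0,0],[0,0,0,0,0,0],[0,0,0,0,0,0],[0,0,0,0,0,0],[-0.01,0,0,0,0,0],[-0.02,0,0,0,0,0],[-0.025,0,0,0,0,0],[-0.03,0,0,10,0,0],[-0.03,0,0,10,0,0],[0,0,0,10,0,0],[0,0,0,10,0,0],[0,0,0,10,0,0]],
  ],
  fingers=0.094,
)

```text
time_s: 9.8
ee_pos: [0.4829, -0.2635, 0.192]
eef_rot: [0.439, 1.57, -0.611]
force: [0.2, -0.6, -0.1]
grip_width: 0.0938
```

```bash
python3 - <<'E'
from h import *
o=log();print(o['qpos'],o['ee_pos'],o['force'],o['grip_width'],o['time_s'])
E
```

```text
[-5.66164044e-01  3.10768906e-01  1.53880850e+00 -3.62968207e-05
  1.29123702e+00 -1.08674712e+00] [ 0.48287499 -0.26354525  0.19197961] [ 0.23668445 -0.60541582 -0.05454737] 0.09378574254762224 9.8
```

Call:
step_arm(
  motion=[
    [[0,0,0,10.6,0,0],[0,0,0,10.6,0,0],[0,0,0,10.6,0,0],[0,0,0,10.6,0,0],[0,0,0,10.6,0,0],[0,0,0,10.6,0,0],[0,0,0,10.6,0,0],[0,0,0,10.6,0,0],[0,0,0,10.6,0,0],[0,0,0,10.6,0,0],[0,0,0,10.6,0,0],[0,0,0,10.6,0,0]],
  ],
)

```text
time_s: 11.3
ee_pos: [0.4828, -0.2636, 0.1919]
eef_rot: [2.708, 1.57, -0.562]
force: [-0.4, -0.1, -0.7]
grip_width: 0.0941
```

```bash
python3 - <<'E'
from h import *
o=log();T0=Tnow(o); yaw=-.172; jy=np.array([-np.sin(yaw),np.cos(yaw),0])
T1=mk(toolR([0,0,-1],-jy),[.483,-.2637,.0765]); print(delta(T0,T1),o['qpos'].round(3))
o,c=snap('wrist','w4.png')
E
```

```text
(array([ 1.15415413e-01,  7.74077319e-05, -1.01560465e-04]), array([ 2.45623674, -0.0324338 , -0.01416907])) [-0.566  0.311  1.539  0.     1.291  1.134]
```

View pics/w4.png

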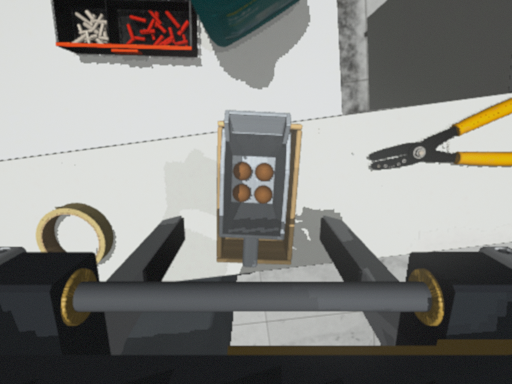

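The jug is upright in the box with four knobs at (243–265, 171–194), centred between the fingers. I go down and grip again.

Call:
step_arm(
  motion=[
    [[0.015,0,0,1.2,0,0],[0.025,0,0,1.2,0,0],[0.03,0,0,0,0,0],[0.025,0,0,0,0,0],[0.015,0,0,0,0,0],[0.005,0,0,0,0,0],[0,0,0,0,0,0],[0,0,0,0,0,0]],
  ],
)

```text
time_s: 12.35
ee_pos: [0.4832, -0.2638, 0.077]
eef_rot: [2.714, 1.57, -0.592]
force: [0.4, 0.3, -0.0]
grip_width: 0.094
```

Call:
step_arm(
  motion=[
    [[0,0,0,0,0,0],[0,0,0,0,0,0],[0,0,0,0,0,0],[0,0,0,0,0,0],[0,0,0,0,0,0],[0,0,0,0,0,0]],
  ],
  fingers=0.05,
  squeeze=35,
)

```text
time_s: 13.1
ee_pos: [0.4829, -0.2636, 0.0762]
eef_rot: [2.204, 1.571, -1.103]
force: [-0.5, -1.7, 0.6]
grip_width: 0.064
```

Call:
step_arm(
  motion=[
    [[-0.004,0,0,0,0,0],[-0.01,0,0,0,0,0],[-0.015,0,0,0,0,0],[-0.02,0,0,0,0,0],[-0.02,0,0,0,0,0],[-0.02,0,0,0,0,0],[-0.011,0,0,0,0,0]],
  ],
)

```text
time_s: 13.98
ee_pos: [0.4831, -0.2637, 0.178]
eef_rot: [2.768, 1.569, -0.538]
force: [0.6, 0.6, -3.9]
grip_width: 0.0638
```

```bash
python3 - <<'E'
from h import *
o=log();T0=Tnow(o); print(o['qpos'].round(3),o['ee_pos'],o['force'],o['grip_width'])
o,c=snap('wrist','w5.png')
E
```

```text
[-0.566  0.323  1.556  0.     1.26   1.169] [ 0.48309676 -0.2636543   0.17798993] [ 0.59668358  0.63237074 -3.86356577] 0.06383580795298209
```

View pics/w5.png

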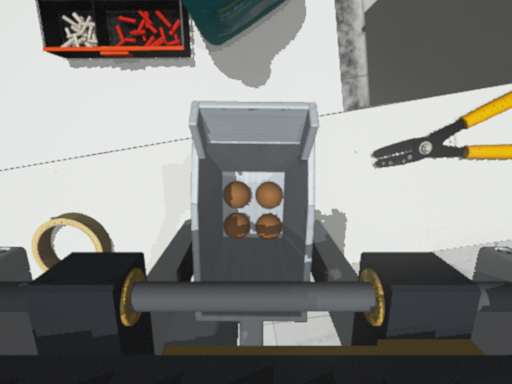

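Call:
step_arm(
  motion=[
    [[0,-0.01,0.001,0,0,0],[0,-0.025,0.0025,-3,0,0],[0,-0.035,0.0035,0,0,0],[0,-0.04,0.004,0,0,0],[0,-0.04,0.004,0,0,0],[0,-0.04,0.004,0,0,0],[0,-0.04,0.004,0,0,0],[0,-0.04,0.004,0,0,0],[0,-0.04,0.004,0,0,0],[0,-0.03,0.003,0,0,0],[0,-0.017,0.002,0,0,0],[0,0,0,-5,0,0]],
  ],
)

```text
time_s: 15.52
ee_pos: [0.4885, 0.0962, 0.1756]
eef_rot: [0.073, 1.57, -3.091]
force: [0.6, 0.2, -3.3]
grip_width: 0.0639
```

Call:
step_arm(
  motion=[
    [[0,0,0,-9,0,0],[0,0,0,-10.5,0,0],[0,0,0,-10.5,0,0],[0,0,0,-10.5,0,0],[0,0,0,-10.5,0,0],[0,0,0,-10.5,0,0],[0,0,0,-10.5,0,0],[0,0,0,-10.5,0,0],[0,0,0,-10.5,0,0],[0,0,0,-9,0,0],[0,0,0,-4,0,0],[0,0,0,0,0,0]],
  ],
)

```text
time_s: 17.02
ee_pos: [0.4887, 0.095, 0.1757]
eef_rot: [-1.611, 1.57, -2.929]
force: [-0.1, -1.2, -2.8]
grip_width: 0.0637
```

```bash
python3 - <<'E'
from h import *
o=log();T0=Tnow(o); print(o['qpos'].round(3),o['ee_pos'],o['force'],o['grip_width'])
yaw=np.radians(105); jy=np.array([-np.sin(yaw),np.cos(yaw),0])
T1=mk(toolR([0,0,-1],-jy),[.509,.094,.0705]); print(delta(T0,T1))
o,c=snap('wrist','w6.png')
o,c=snap('top','t6.png'); im=cv2.imread('pics/t6.png');cv2.imwrite('pics/t6c.png',cv2.resize(im[130:290,140:390],(750,480),interpolation=cv2.INTER_CUBIC))
E
```

```text
[ 0.118  0.212  1.703 -0.     1.227 -0.135] [0.48874281 0.09497959 0.17573924] [-0.11930705 -1.21488813 -2.7663572 ] 0.06370403752861906
(array([0.10522422, 0.01944676, 0.00602482]), array([-0.49655196, -0.00197223,  0.04379358]))
```

View pics/w6.png

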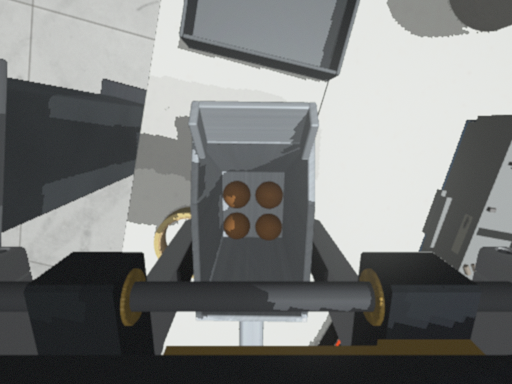

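View pics/t6c.png

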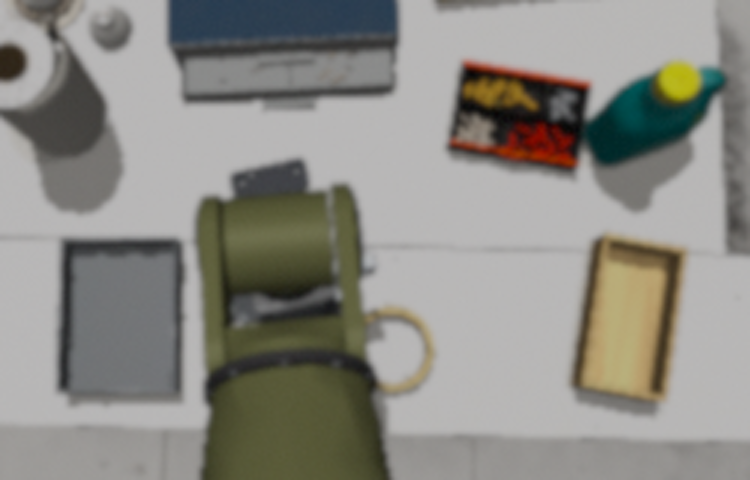

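Call:
step_arm(
  motion=[
    [[0,0.01,0.003,0,0,0],[0.01,0.0095,0.003,-0.5,0,0],[0.02,0,0,0,0,0],[0.025,0,0,0,0,0],[0.02,0,0,0,0,0],[0.015,0,0,0,0,0],[0.01,0,0,0,0,0],[0.003,0,0,0,0,0],[0,0,0,0,0,0],[0,0,0,0,0,0]],
  ],
)

```text
time_s: 18.38
ee_pos: [0.5097, 0.0943, 0.0737]
eef_rot: [1.436, 1.57, 0.128]
force: [-0.7, -1.4, -3.4]
grip_width: 0.0635
```

```bash
python3 - <<'E'
from h import *
o=log();T0=Tnow(o); print(o['qpos'].round(3),o['ee_pos'],o['force'],o['grip_width'],o['time_s'])
E
```

```text
[ 0.112  0.382  1.744  0.     1.015 -0.15 ] [0.50968515 0.0943057  0.07371644] [-0.66999197 -1.3537113  -3.43229789] 0.06353479552205585 18.375
```

Call:
step_arm(
  motion=[
    [[0.0015,0,0,0,0,0],[0.0013,0,0,0,0,0],[0.0007,0,0,0,0,0],[0,0,0,0,0,0],[0,0,0,0,0,0]],
  ],
)

```text
time_s: 19.0
ee_pos: [0.5095, 0.0942, 0.0701]
eef_rot: [1.324, 1.57, 0.016]
force: [-2.6, -1.0, 5.4]
grip_width: 0.064
```

Force has turned upward (+5 N), so the jug is standing. I let go and rise, tilting the tool on the way up to measure the wrist kinematics.

Call:
step_arm(
  motion=[
    [[0,0,0,0,0,0],[0,0,0,0,0,0],[0,0,0,0,0,0],[0,0,0,0,0,0],[-0.01,0,0,0,0,0],[-0.025,0,0,0,0,0],[-0.035,0,0,0,0,0],[-0.035,0,0,0,0,0],[-0.035,0,0,0,0,0],[-0.035,0,0,0,0,0],[-0.02,0,0,0,0,0],[0,0,0,0,0,0]],
  ],
  fingers=0.094,
)

```text
time_s: 20.5
ee_pos: [0.5097, 0.0943, 0.2663]
eef_rot: [1.431, 1.568, 0.123]
force: [-0.4, -0.8, -0.6]
grip_width: 0.0939
```

```bash
python3 - <<'E'
from h import *
o=log();T0=Tnow(o); print(o['qpos'].round(3),o['ee_pos'],o['force'],o['grip_width'],o['time_s']);print(T0.round(3))
o,c=snap('wrist','w7.png')
E
```

```text
[ 0.112  0.186  1.521  0.     1.432 -0.15 ] [0.50972723 0.09434718 0.26632313] [-0.35368412 -0.75370089 -0.58123501] 0.0939038142999971 20.5
[[ 0.003  0.966  0.26   0.51 ]
 [ 0.     0.26  -0.966  0.094]
 [-1.     0.003  0.     0.266]
 [ 0.     0.     0.     1.   ]]
```

View pics/w7.png

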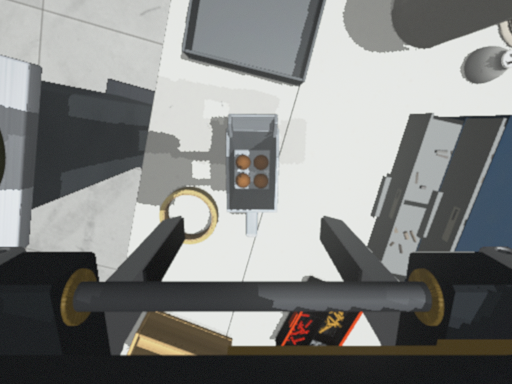

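Call:
step_arm(
  motion=[
    [[0,0,0,0,8,0],[0,0,0,0,10,0],[0,0,0,0,2,0],[0,0,0,0,0,0]],
  ],
)

```text
time_s: 21.05
ee_pos: [0.5092, 0.0939, 0.2638]
eef_rot: [-3.136, 1.224, 1.838]
force: [0.4, 0.4, 0.8]
grip_width: 0.0943
```

```bash
python3 - <<'E'
from h import *
o=log();T0=Tnow(o); print(o['qpos'].round(3),o['ee_pos'],o['time_s']);print(T0.round(3))
E
```

```text
[-0.059  0.233  1.507  0.329  1.52  -0.357] [0.5092009  0.09392588 0.26377308] 21.05
[[-0.09   0.966  0.243  0.509]
 [ 0.328  0.259 -0.908  0.094]
 [-0.94  -0.002 -0.34   0.264]
 [ 0.     0.     0.     1.   ]]
```

Call:
step_arm(
  motion=[
    [[0,0,0,0,8,0],[0,0,0,0,10,0],[0,0,0,0,2,0],[0,0,0,0,0,0]],
  ],
)

```text
time_s: 21.55
ee_pos: [0.5093, 0.0946, 0.2643]
eef_rot: [-3.14, 0.876, 1.835]
force: [0.4, -0.1, 0.8]
grip_width: 0.0938
```

```bash
python3 - <<'E'
from h import *
o=log();T0=Tnow(o); print(o['qpos'].round(3),o['ee_pos'],o['time_s']);print(T0.round(3))
E
```

```text
[-0.196  0.324  1.499  0.613  1.655 -0.513] [0.50926085 0.09455836 0.26433133] 21.55
[[-0.167  0.966  0.199  0.509]
 [ 0.618  0.26  -0.742  0.095]
 [-0.768 -0.001 -0.64   0.264]
 [ 0.     0.     0.     1.   ]]
```

```bash
cat > kin.py <<'E'
from h import *
from scipy.optimize import least_squares
def rot(ax,a): return R.from_rotvec(np.array(ax)*a).as_matrix()
X,Y,Z=np.eye(3)
def fk(q,x):
    a1,d,h,L2,e2,L3,e3,dw,Lt,ty,tz=x
    Rm=rot(Z,q[0]); p=Rm@[a1,d,h]
    Rm=Rm@rot(Y,q[1]); p=p+Rm@[e2,0,L2]
    Rm=Rm@rot(Y,q[2]); p=p+Rm@[e3,0,L3]
    Rm=Rm@rot(Z,q[3]); Rm=Rm@rot(Y,q[4]); p=p+Rm@[dw,0,0]
    Rm=Rm@rot(Z,q[5]); p=p+Rm@[ty,tz,Lt]
    # tool x = Z ; y = -? choose by data
    return Rm,p
Ls=None
def load():
    D=[json.loads(l) for l in open('log.jsonl')]
    return [np.array(d['q']) for d in D],[np.array(d['p']) for d in D],[R.from_euler('xyz',d['e']).as_matrix() for d in D]
def fit():
    Q,P,E=load(); x0=[0,.0366,.3,.4,0,.44,0,0,.4,0,0]
    f=lambda x:np.concatenate([(fk(q,x)[1]-p) for q,p in zip(Q,P)]+[0.003*np.array([x[0],x[4],x[6],x[7],x[9],x[10]])])
    s=least_squares(f,x0); 
    Ms=[fk(q,s.x)[0].T@e for q,e in zip(Q,E)]
    return s.x,f(s.x)[:-6].reshape(-1,3),Ms
E
python3 - <<'E'
from kin import *
x,r,Ms=fit();print(x.round(4));print((r*1000).round(1));M=R.from_matrix(Ms).mean();print(M.as_matrix().round(3));print([np.degrees((M.inv()*R.from_matrix(m)).magnitude()).round(2) for m in Ms])
E
```

```text
[-0.      0.0366  0.2212  0.4242 -0.      0.4475  0.0409 -0.      0.2706
 -0.      0.    ]
[[-0. -0.  0.]
 [ 0.  0. -0.]
 [-0.  0.  0.]
 [ 0. -0. -0.]
 [-0.  0.  0.]
 [ 0. -0. -0.]
 [-0.  0.  0.]
 [-0. -0.  0.]
 [-0. -0.  0.]
 [ 0.  0. -0.]
 [ 0.  0. -0.]
 [-0.  0.  0.]
 [-0. -0.  0.]
 [-0. -0. -0.]]
[[-0. -1. -0.]
 [-0.  0. -1.]
 [ 1. -0. -0.]]
[np.float64(0.0), np.float64(0.0), np.float64(0.0), np.float64(0.0), np.float64(0.0), np.float64(0.0), np.float64(0.0), np.float64(0.0), np.float64(0.0), np.float64(0.0), np.float64(0.0), np.float64(0.0), np.float64(0.0), np.float64(0.0)]
```

```bash
cat > plan.py <<'E'
from kin import *
x,_,Ms=fit();M=R.from_matrix(Ms).mean().as_matrix()
lo=np.array([-3.03,-.79,.23,-1.04,0,-2.55]);hi=-lo.copy();hi[:]=[3.03,2.21,2.52,4.18,3.07,2.55]
def ik(T,q0):
    def f(q):
        Rm,p=fk(q,x); return np.concatenate([(p-T[:3,3])*10,R.from_matrix((Rm@M).T@T[:3,:3]).as_rotvec()])
    s=least_squares(f,np.clip(q0,lo+.01,hi-.01),bounds=(lo,hi)); return s.x,np.linalg.norm(s.fun)
def jugT(lip,psi,th): # jug pose with lip at given point
    Rj=rot(Z,psi)@rot(Y,th); T=np.eye(4);T[:3,:3]=Rj;T[:3,3]=np.array(lip)-Rj@[.083,0,.121];return T
def grasp(hx,hz,beta): # tool in jug frame
    Rt=toolR([np.sin(beta),0,-np.cos(beta)],[0,-1,0]); return mk(Rt,np.array([hx,0,hz])+Rt@[.0188,0,0])
E
python3 - <<'E'
from plan import *
_,c=snap('top','x.png')
o=json.loads(open('log.jsonl').readlines()[-3]);o={'eef_rot':o['e'],'ee_pos':o['p']}
cw=camera('wrist')
for p,z in [((229,211),.115),((276,211),.115),((233,114),.121),((277,114),.121)]: print(onz(cw,*p,z,o).round(4))
psi=np.radians(104.7);dirv=np.array([np.cos(psi),np.sin(psi),0]);c0=np.array([.5104,.0908,0]);lip0=c0+.083*dirv+[0,0,.121]
for b in (40,50):
  G=grasp(.005,.083,np.radians(b)); q=np.array(get_obs()['qpos'])
  W=[(lip0,0),(lip0+[0,0,.03],0),([.475,.218,.15],25),([.463,.265,.15],50),([.463,.265,.08],62),([.463,.265,.075],80),([.463,.265,.075],97),([.463,.265,.075],105)]
  print('beta',b)
  for lip,th in W:
    T=jugT(lip,psi,np.radians(th))@G; q,e=ik(T,q); 
    # wrist center
    wc=T[:3,3]-T[:3,0]*x[8]
    print(th,T[:3,3].round(3),'wc',wc.round(3),q.round(2),round(e,4))
E
```

```text
[0.4923 0.0527 0.115 ]
[0.5493 0.068  0.115 ]
[0.4691 0.1677 0.121 ]
[0.5171 0.1806 0.121 ]
beta 40
0 [0.506 0.107 0.069] wc [ 0.55  -0.061  0.276] [-0.18  0.55  1.67  0.65  1.31 -0.73] 0.0
0 [0.506 0.107 0.099] wc [ 0.55  -0.061  0.306] [-0.18  0.51  1.66  0.64  1.36 -0.7 ] 0.0
25 [0.496 0.139 0.13 ] wc [0.514 0.071 0.392] [ 0.07  0.32  1.71  0.28  1.18 -0.3 ] 0.0
50 [0.484 0.185 0.167] wc [0.472 0.231 0.433] [ 0.38  0.28  1.64 -0.18  1.24  0.19] 0.0
62 [0.483 0.19  0.114] wc [0.457 0.288 0.365] [ 0.5   0.4   1.67 -0.4   1.2   0.41] 0.0
80 [0.479 0.204 0.131] wc [0.435 0.372 0.338] [ 0.64  0.5   1.59 -0.65  1.4   0.61] 0.0
97 [0.474 0.222 0.147] wc [0.417 0.442 0.294] [ 0.75  0.62  1.5  -0.83  1.62  0.73] 0.0
105 [0.472 0.233 0.152] wc [0.409 0.47  0.267] [ 0.8   0.69  1.46 -0.91  1.73  0.76] 0.0
beta 50
0 [0.505 0.11  0.071] wc [ 0.558 -0.091  0.245] [-0.23  0.63  1.65  0.76  1.43 -0.82] 0.0
0 [0.505 0.11  0.101] wc [ 0.558 -0.091  0.275] [-0.23  0.58  1.64  0.75  1.47 -0.78] 0.0
25 [0.495 0.142 0.131] wc [0.524 0.031 0.377] [-0.01  0.35  1.7   0.44  1.25 -0.44] 0.0
50 [0.483 0.188 0.167] wc [0.483 0.188 0.437] [ 0.3   0.27  1.66 -0.    1.22  0.04] 0.0
62 [0.482 0.193 0.113] wc [0.468 0.248 0.377] [ 0.42  0.36  1.69 -0.23  1.14  0.26] 0.0
80 [0.478 0.207 0.129] wc [0.444 0.337 0.363] [ 0.58  0.43  1.62 -0.51  1.31  0.52] 0.0
97 [0.474 0.224 0.144] wc [0.423 0.416 0.329] [ 0.71  0.55  1.53 -0.72  1.52  0.67] 0.0
105 [0.471 0.234 0.149] wc [0.415 0.449 0.305] [ 0.76  0.62  1.49 -0.8   1.62  0.72] 0.0
```

```bash
cat >> plan.py <<'E'
psi=np.radians(104.5);dirv=np.array([np.cos(psi),np.sin(psi),0]);c0=np.array([.5112,.0922,0]);lip0=c0+.083*dirv+[0,0,.121]
G=grasp(.005,.083,np.radians(45))
E
python3 - <<'E'
from plan import *
Tg=jugT(lip0,psi,0)@G; Tp=Tg@mk(np.eye(3),[-.1,0,0]); T0=Tnow(); d=delta(T0,Tp);print(Tg.round(3));print(d[0].round(4),d[1].round(2))
E
```

```text
[[-0.177  0.968  0.177  0.507]
 [ 0.685  0.25  -0.685  0.11 ]
 [-0.707  0.    -0.707  0.07 ]
 [ 0.     0.     0.     1.   ]]
[0.0602 0.0005 0.1225] [0.49 5.19 0.4 ]
```

Call:
step_arm(
  motion=[
    [[0,0,0.02,0,2.6,0],[0,0,0.03,0.5,2.6,0.4],[0,0,0.035,0,0,0],[0.02,0,0.03,0,0,0],[0.03,0,0.0075,0,0,0],[0.01,0,0,0,0,0],[0,0,0,0,0,0]],
  ],
)

```text
time_s: 22.52
ee_pos: [0.5212, 0.0505, 0.1386]
eef_rot: [-3.141, 0.783, 1.824]
force: [-0.2, 0.8, 0.1]
grip_width: 0.0946
```

```bash
python3 - <<'E'
from plan import *
o=get_obs();Tg=jugT(lip0,psi,0)@G; T0=Tnow(); d=delta(T0,Tg);print(d[0].round(4),d[1].round(2),o['time_s'],o['force'])
o,c=snap('wrist','w8.png');snap('scene','s8.png'); im=cv2.imread('pics/s8.png');cv2.imwrite('pics/s8c.png',cv2.resize(im[120:300,150:330],(600,600),interpolation=cv2.INTER_CUBIC))
for nm,P in [('back L',[-.035,.032,.115]),('back R',[-.035,-.032,.115]),('lip L',[.083,.025,.121]),('lip R',[.083,-.025,.121])]:
    print(nm,proj(c,(jugT(lip0,psi,0)@np.append(P,1))[:3],o).round(1))
E
```

```text
[0.0919 0.0008 0.0057] [-0.01 -0.13  0.02] 22.525 [-0.20177132  0.84271383  0.08646437]
back L [210.9 233.3]
back R [293.  233.2]
lip L [226.4 118.3]
lip R [277.4 118.2]
```

View pics/w8.png

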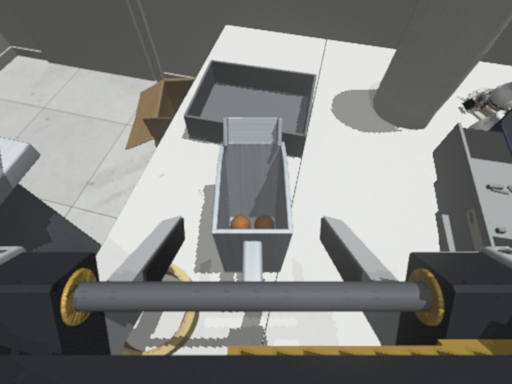

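View pics/s8c.png

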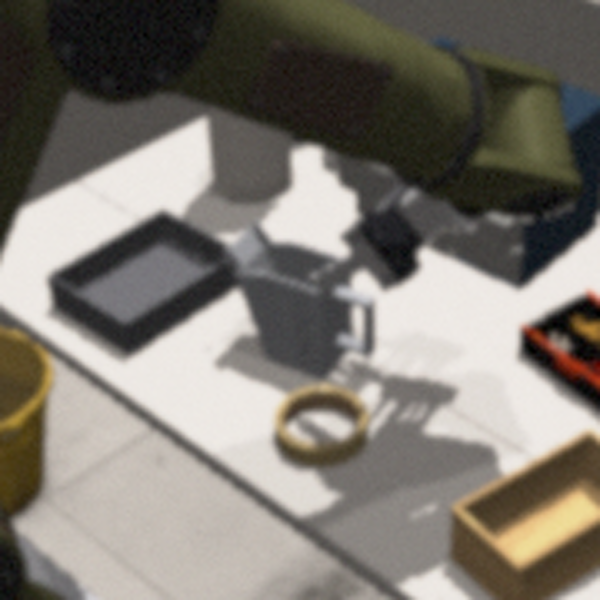

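The wrist view shows the jug's back corners at (214,232) and (292,232) and its lip at row 118, within 3 px of the prediction. The handle lies between the fingers, so I advance and grip.

Call:
step_arm(
  motion=[
    [[0.01,0,0.003,0,0,0],[0.02,0.001,0.002,0,0,0],[0.025,0,0,0,0,0],[0.02,0,0,0,0,0],[0.012,0,0,0,0,0],[0.005,0,0,0,0,0],[0,0,0,0,0,0],[0,0,0,0,0,0]],
  ],
)

```text
time_s: 23.62
ee_pos: [0.507, 0.1096, 0.0698]
eef_rot: [-3.141, 0.782, 1.822]
force: [0.7, -0.2, -0.2]
grip_width: 0.0941
```

```bash
python3 - <<'E'
from plan import *
o=get_obs();Tg=jugT(lip0,psi,0)@G; T0=Tnow(); d=delta(T0,Tg);print(d[0].round(4),d[1].round(2),o['time_s'],o['force'])
E
```

```text
[ 0.0004 -0.0003 -0.0002] [-0.08 -0.18 -0.06] 23.625 [ 0.68073611 -0.24861816 -0.16418503]
```

Call:
step_arm(
  motion=[
    [[0,0,0,0,0,0],[0,0,0,0,0,0],[0,0,0,0,0,0],[0,0,0,0,0,0],[0,0,0,0,0,0],[0,0,0,0,0,0],[0,0,0,0,0,0]],
  ],
  fingers=0.05,
  squeeze=45,
)

```text
time_s: 24.5
ee_pos: [0.5066, 0.1099, 0.0694]
eef_rot: [-3.14, 0.782, 1.823]
force: [-0.5, -1.2, 1.9]
grip_width: 0.0638
```

```bash
cat >> plan.py <<'E'
def rows(T0,seg):
    # seg: list of (lip,thdeg,n); prints tool-frame rows from T0 commanded
    out=[]; T=T0; prev=None
    return out
E
python3 - <<'E'
from plan import *
o=log();T0=Tnow(o);print(o['grip_width'],o['force'],T0[:3,3])
Gm=np.linalg.inv(jugT(lip0,psi,0))@T0
# path
W=[(lip0,0),(lip0+[0,0,.03],0),([.463,.265,.15],50)]
def interp(a,b,n):
    return [(np.array(a[0])+(np.array(b[0])-np.array(a[0]))*k/n, a[1]+(b[1]-a[1])*k/n) for k in range(1,n+1)]
T=T0;q=o['qpos']
for lip,th in interp(W[0],W[1],3)+interp(W[1],W[2],9):
    T1=jugT(lip,psi,np.radians(th))@Gm; d=delta(T,T1);T=T1; qn,e=ik(T,q); print(round(th,1),d[0].round(4),d[1].round(2),'dq',np.abs((qn-q)*8).max().round(2),round(e,4)); q=qn
E
```

```text
0.06380365369915879 [-0.46758787 -1.22077927  1.8819264 ] [0.5066448  0.10987757 0.06942005]
0.0 [-0.007  -0.     -0.0071] [-0.  0. -0.] dq 0.13 0.0
0.0 [-0.007  -0.     -0.0071] [-0.  0.  0.] dq 0.13 0.0
0.0 [-0.007  -0.     -0.0071] [-0.  0.  0.] dq 0.13 0.0
5.6 [-0.0002 -0.0004 -0.0088] [-0.   -5.56  0.01] dq 0.51 0.0
11.1 [-0.001  -0.0004 -0.0095] [-0.   -5.56  0.01] dq 0.59 0.0
16.7 [-0.0018 -0.0004 -0.0101] [-0.   -5.56  0.01] dq 0.67 0.0
22.2 [-0.0027 -0.0004 -0.0107] [-0.   -5.56  0.01] dq 0.74 0.0
27.8 [-0.0036 -0.0004 -0.0111] [-0.   -5.56  0.01] dq 0.81 0.0
33.3 [-0.0046 -0.0004 -0.0115] [-0.   -5.56  0.01] dq 0.87 0.0
38.9 [-0.0056 -0.0004 -0.0118] [-0.   -5.56  0.01] dq 0.9 0.0
44.4 [-0.0066 -0.0004 -0.0119] [-0.   -5.56  0.01] dq 0.9 0.0
50.0 [-0.0077 -0.0004 -0.012 ] [-0.   -5.56  0.01] dq 0.87 0.0
```

Call:
step_arm(
  motion=[
    [[-0.003,0,-0.003,0,0,0],[-0.007,0,-0.007,0,0,0],[-0.007,0,-0.007,0,0,0],[-0.004,0,-0.004,0,0,0],[0,0,0,0,0,0]],
  ],
)

```text
time_s: 25.12
ee_pos: [0.5069, 0.1098, 0.0996]
eef_rot: [-3.141, 0.782, 1.823]
force: [0.6, -0.8, -4.1]
grip_width: 0.0645
```

```bash
python3 - <<'E'
from plan import *
o=log();print(o['grip_width'],o['force'],o['moment'],o['ee_pos'])
snap('wrist','w9.png');snap('scene','s9.png'); im=cv2.imread('pics/s9.png');cv2.imwrite('pics/s9c.png',cv2.resize(im[120:300,150:330],(600,600),interpolation=cv2.INTER_CUBIC))
E
```

```text
0.06446125320918898 [ 0.55568164 -0.82071027 -4.13142196] [-0.71914564 -0.17445948 -0.00569831] [0.50687703 0.10979492 0.09956202]
```

View pics/s9c.png

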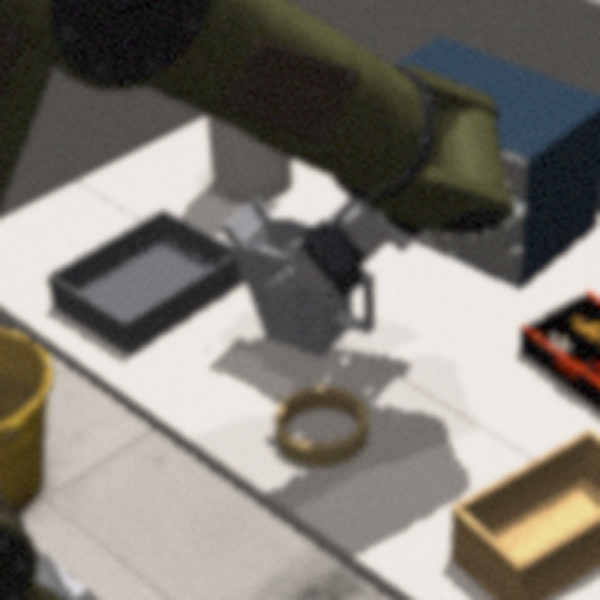

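View pics/w9.png

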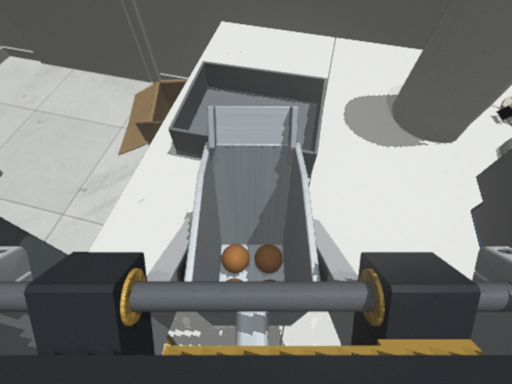

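Jug lifted and level, with the knobs at (236–268, 258) in it and the lip facing the tray. I now carry it over the tray while tilting it to about 50°.

Call:
step_arm(
  motion=[
    [[0,0,-0.0045,0,-2.8,0],[0,0,-0.0045,0,-2.8,0],[-0.001,-0.001,-0.0095,0,-5.5,0],[-0.002,0,-0.01,0,-5.5,0],[-0.003,-0.001,-0.0107,0,-5.5,0],[-0.0036,0,-0.011,0,-5.6,0],[-0.0046,-0.001,-0.0115,0,-5.6,0],[-0.0056,0,-0.0118,0,-5.6,0],[-0.0066,-0.0006,-0.012,0,-5.6,0],[-0.004,0,-0.006,0,-2.8,0],[-0.004,0,-0.006,0,-2.8,0],[0,0,0,0,0,0]],
  ],
)

```text
time_s: 26.72
ee_pos: [0.483, 0.188, 0.167]
eef_rot: [0.013, 1.485, -1.305]
force: [0.7, 0.1, -3.1]
grip_width: 0.0637
```

```bash
python3 - <<'E'
from plan import *
o=log();T0=Tnow(o);print(o['grip_width'],o['force'],o['qpos'].round(2))
D=[json.loads(l) for l in open('log.jsonl')]
Tg=mk(R.from_euler('xyz',D[-3]['e']).as_matrix(),D[-3]['p'])
Gm=np.linalg.inv(jugT(lip0,psi,0))@Tg; np.save('Gm.npy',Gm)
J=T0@np.linalg.inv(Gm); lip=(J@[.083,0,.121,1])[:3]; th=np.degrees(np.arccos(J[2,2]));print('lip',lip.round(4),'tilt',th,'heading',np.degrees(np.arctan2(J[1,2],J[0,2])))
def interp(a,b,n):
    return [(np.array(a[0])+(np.array(b[0])-np.array(a[0]))*k/n, a[1]+(b[1]-a[1])*k/n) for k in range(1,n+1)]
W=[(lip,th),([.463,.265,.08],62),([.463,.265,.075],97)]
T=T0;q=o['qpos']
for lip,th in interp(W[0],W[1],5)+interp(W[1],W[2],10):
    T1=jugT(lip,psi,np.radians(th))@Gm; d=delta(T,T1);T=T1; qn,e=ik(T,q); print(round(th,1),d[0].round(4),d[1].round(2),'dq',np.abs((qn-q)*8).max().round(2),round(e,4)); q=qn
snap('wrist','w10.png');snap('scene','s10.png'); im=cv2.imread('pics/s10.png');cv2.imwrite('pics/s10c.png',cv2.resize(im[120:300,150:330],(600,600),interpolation=cv2.INTER_CUBIC))
E
```

```text
0.06365236776900475 [ 0.74829251  0.09925377 -3.08548066] [ 0.35  0.27  1.65 -0.09  1.23  0.12]
lip [0.4625 0.2665 0.1504] tilt 50.09549257330279 heading 104.66105925823037
52.5 [ 0.0107 -0.0002 -0.0014] [ 0.13 -2.38 -0.04] dq 0.36 0.0
54.9 [ 0.0106  0.     -0.0019] [-0.   -2.38  0.  ] dq 0.36 0.0
57.2 [ 0.0105  0.     -0.0025] [-0.   -2.38  0.  ] dq 0.36 0.0
59.6 [ 0.0104  0.     -0.0031] [-0.   -2.38  0.  ] dq 0.36 0.0
62.0 [ 0.0103  0.     -0.0037] [-0.   -2.38  0.  ] dq 0.36 0.0
65.5 [-0.0045 -0.     -0.0009] [-0.   -3.5   0.01] dq 0.46 0.0
69.0 [-0.0045 -0.     -0.0009] [-0.   -3.5   0.01] dq 0.44 0.0
72.5 [-0.0045 -0.     -0.0009] [-0.   -3.5   0.01] dq 0.41 0.0
76.0 [-0.0046 -0.     -0.001 ] [-0.   -3.5   0.01] dq 0.39 0.0
79.5 [-0.0046 -0.     -0.001 ] [-0.   -3.5   0.01] dq 0.37 0.0
83.0 [-0.0046 -0.     -0.001 ] [-0.   -3.5   0.01] dq 0.35 0.0
86.5 [-0.0046 -0.     -0.001 ] [-0.   -3.5   0.01] dq 0.34 0.0
90.0 [-0.0046 -0.     -0.0011] [-0.   -3.5   0.01] dq 0.35 0.0
93.5 [-0.0046 -0.     -0.0011] [-0.   -3.5   0.01] dq 0.35 0.0
97.0 [-0.0047 -0.     -0.0011] [-0.   -3.5   0.01] dq 0.36 0.0
```

View pics/s10c.png

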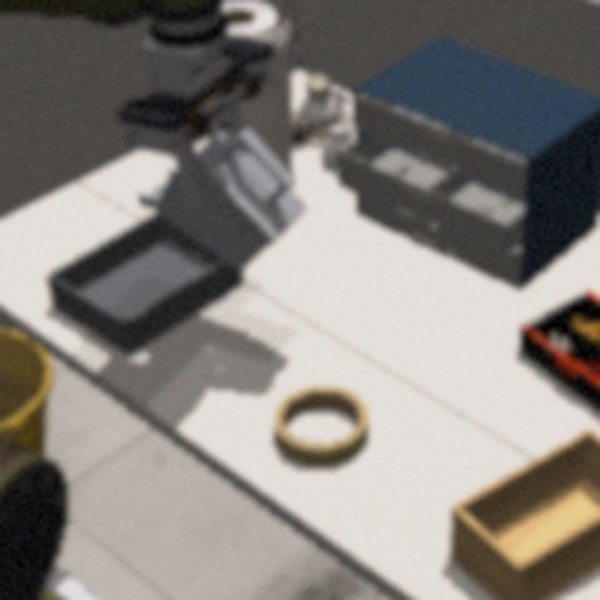

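View pics/w10.png

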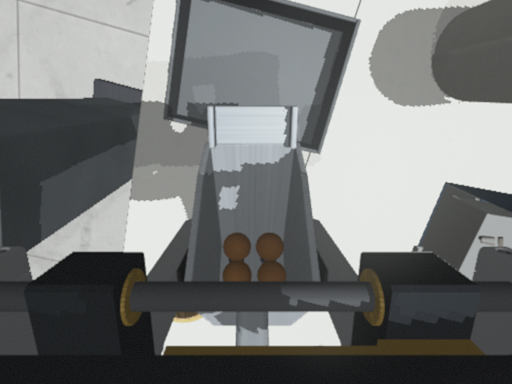

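The lip is over the tray, clear of its near wall, and all four knobs are still in the jug at (237–272, 245–275). I lower it and then tip slowly about the lip.

Call:
step_arm(
  motion=[
    [[0.0107,0,-0.0014,0,-2.4,0],[0.0106,0,-0.0019,0,-2.4,0],[0.0105,0,-0.0025,0,-2.4,0],[0.0104,0,-0.003,0,-2.4,0],[0.0103,0,-0.0037,0,-2.4,0],[-0.0045,0,-0.001,0,-3.5,0],[-0.0045,0,-0.001,0,-3.5,0],[-0.0045,0,-0.001,0,-3.5,0],[-0.0046,0,-0.001,0,-3.5,0],[-0.0046,0,-0.001,0,-3.5,0],[-0.0046,0,-0.001,0,-3.5,0],[-0.0046,0,-0.001,0,-3.5,0]],
  ],
)

```text
time_s: 28.32
ee_pos: [0.4773, 0.2099, 0.1371]
eef_rot: [-0.002, 0.848, -1.321]
force: [-0.1, -0.5, -3.2]
grip_width: 0.064
```

```bash
cat >> plan.py <<'E'
def jugstate(o):
    Gm=np.load('Gm.npy');J=Tnow(o)@np.linalg.inv(Gm); lip=(J@[.083,0,.121,1])[:3]
    return J,lip,np.degrees(np.arctan2(np.hypot(J[0,2],J[1,2]),J[2,2]))
E
python3 - <<'E'
from plan import *
o=log();J,l,t=jugstate(o);print(l.round(4),t,o['force'],o['qpos'].round(2),o['time_s'])
snap('wrist','w11.png');snap('scene','s11.png'); im=cv2.imread('pics/s11.png');cv2.imwrite('pics/s11c.png',cv2.resize(im[120:300,130:310],(600,600),interpolation=cv2.INTER_CUBIC))
E
```

```text
[0.4634 0.2634 0.0755] 86.62319991235232 [-0.08272593 -0.47763275 -3.22334924] [ 0.66  0.51  1.57 -0.66  1.44  0.63] 28.325
```

View pics/s11c.png

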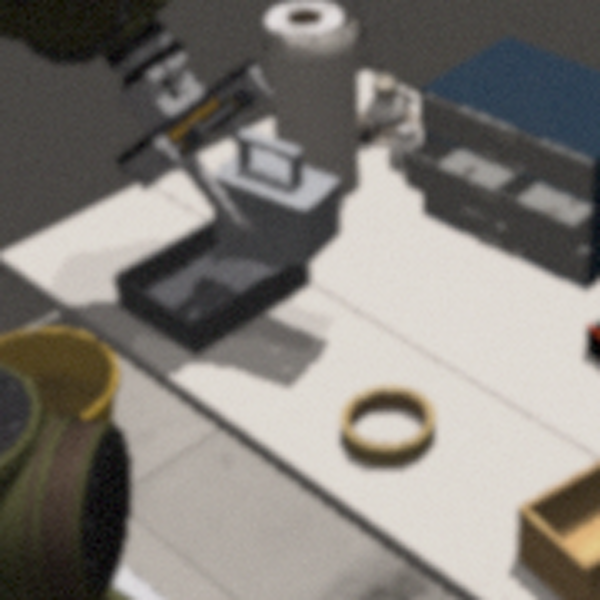

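View pics/w11.png

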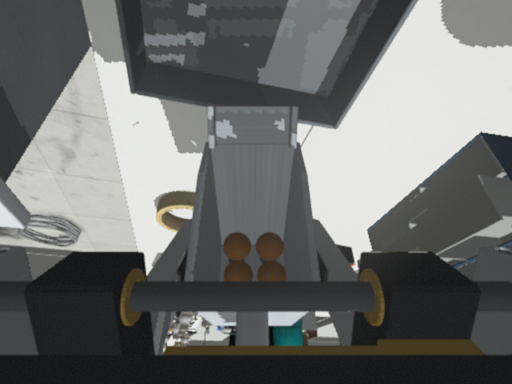

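Tilt 87°, and all four knobs still sit near the jug's base at (237–272, 247–275). I lower the lip slightly and keep tipping slowly.

```bash
python3 - <<'E'
from plan import *
o=get_obs();J,l,t=jugstate(o);Gm=np.load('Gm.npy');T=Tnow(o);q=o['qpos']
def interp(a,b,n):
    return [(np.array(a[0])+(np.array(b[0])-np.array(a[0]))*k/n, a[1]+(b[1]-a[1])*k/n) for k in range(1,n+1)]
for lip,th in interp((l,t),([.464,.256,.068],89),4)+interp(([.464,.256,.068],89),([.464,.256,.068],99),8)+interp(([.464,.256,.068],99),([.464,.256,.068],107),5):
    T1=jugT(lip,psi,np.radians(th))@Gm; d=delta(T,T1);T=T1; qn,e=ik(T,q); print(round(th,1),d[0].round(4),d[1].round(2),qn.round(2),round(e,4)); q=qn
E
```

```text
87.2 [ 0.0017 -0.0005  0.0002] [ 0.14 -0.6   0.15] [ 0.66  0.51  1.57 -0.67  1.44  0.64] 0.0
87.8 [ 0.0018 -0.0002  0.0002] [-0.  -0.6  0. ] [ 0.67  0.51  1.58 -0.68  1.44  0.64] 0.0
88.4 [ 0.0018 -0.0002  0.0002] [-0.  -0.6  0. ] [ 0.67  0.52  1.58 -0.68  1.44  0.65] 0.0
89.0 [ 0.0018 -0.0002  0.0002] [-0.  -0.6  0. ] [ 0.67  0.52  1.58 -0.69  1.45  0.65] 0.0
90.2 [-0.0018  0.     -0.0002] [-0.   -1.25  0.  ] [ 0.68  0.53  1.57 -0.71  1.46  0.66] 0.0
91.5 [-0.0018  0.     -0.0002] [-0.   -1.25  0.  ] [ 0.69  0.54  1.57 -0.72  1.48  0.67] 0.0
92.8 [-0.0018  0.     -0.0002] [-0.   -1.25  0.  ] [ 0.69  0.55  1.56 -0.73  1.49  0.68] 0.0
94.0 [-0.0018  0.     -0.0002] [-0.   -1.25  0.  ] [ 0.7   0.56  1.55 -0.75  1.51  0.69] 0.0
95.2 [-0.0018  0.     -0.0002] [-0.   -1.25  0.  ] [ 0.71  0.57  1.55 -0.76  1.53  0.7 ] 0.0
96.5 [-0.0018  0.     -0.0002] [-0.   -1.25  0.  ] [ 0.72  0.58  1.54 -0.77  1.54  0.71] 0.0
97.8 [-0.0018  0.     -0.0002] [-0.   -1.25  0.  ] [ 0.73  0.59  1.53 -0.78  1.56  0.71] 0.0
99.0 [-0.0018  0.     -0.0002] [-0.   -1.25  0.  ] [ 0.73  0.6   1.53 -0.8   1.58  0.72] 0.0
100.6 [-0.0023  0.     -0.0003] [-0.  -1.6  0. ] [ 0.74  0.61  1.52 -0.81  1.6   0.73] 0.0
102.2 [-0.0023  0.     -0.0003] [-0.  -1.6  0. ] [ 0.75  0.63  1.51 -0.83  1.62  0.74] 0.0
103.8 [-0.0023  0.     -0.0003] [-0.  -1.6  0. ] [ 0.76  0.64  1.5  -0.84  1.64  0.75] 0.0
105.4 [-0.0023  0.     -0.0003] [-0.  -1.6  0. ] [ 0.77  0.66  1.49 -0.86  1.66  0.75] 0.0
107.0 [-0.0023  0.     -0.0003] [-0.  -1.6  0. ] [ 0.78  0.67  1.48 -0.87  1.68  0.76] 0.0
```

Call:
step_arm(
  motion=[
    [[0.0018,0,0,0,-0.6,0],[0.0018,0,0,0,-0.6,0],[0.0018,0,0,0,-0.6,0],[0.0018,0,0,0,-0.6,0],[-0.0018,0,0,0,-1.25,0],[-0.0018,0,0,0,-1.25,0],[-0.0018,0,0,0,-1.25,0],[-0.0018,0,0,0,-1.25,0],[-0.0018,0,0,0,-1.25,0],[-0.0018,0,0,0,-1.25,0],[-0.0018,0,0,0,-1.25,0],[0,0,0,0,0,0]],
  ],
)

```text
time_s: 29.92
ee_pos: [0.476, 0.2147, 0.1401]
eef_rot: [-0.002, 0.653, -1.32]
force: [0.4, -0.9, -2.1]
grip_width: 0.0635
```

```bash
python3 - <<'E'
from plan import *
o=log();J,l,t=jugstate(o);print(l.round(4),t,o['force'],o['qpos'].round(2),o['time_s'])
snap('wrist','w12.png');snap('scene','s12.png'); im=cv2.imread('pics/s12.png');cv2.imwrite('pics/s12c.png',cv2.resize(im[120:300,130:310],(600,600),interpolation=cv2.INTER_CUBIC))
E
```

```text
[0.4652 0.2556 0.069 ] 97.78083286188118 [ 0.43184887 -0.87011184 -2.09792358] [ 0.72  0.59  1.53 -0.79  1.56  0.71] 29.925
```

View pics/s12c.png

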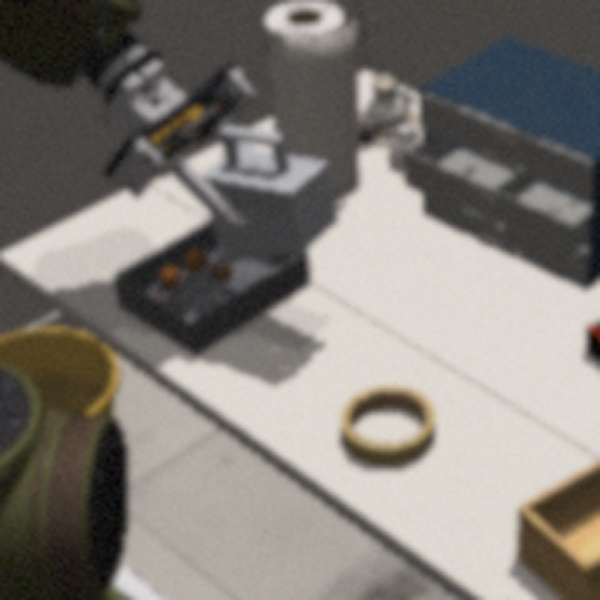

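View pics/w12.png

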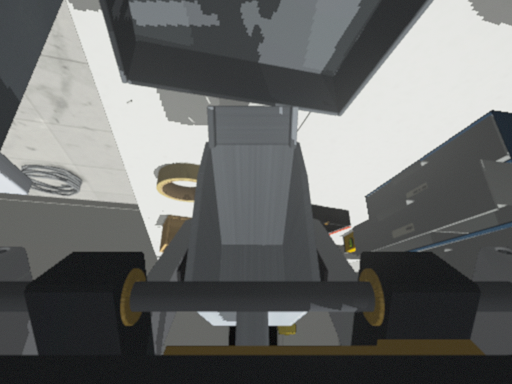

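Three knobs clearly show in the tray at (170–222, 258–272), perhaps a fourth at (165,297), and the visible part of the jug is empty. I tip a little further and wait, then look again.

Call:
step_arm(
  motion=[
    [[-0.0023,0,0,0,-1.6,0],[-0.0023,0,0,0,-1.6,0],[-0.0023,0,0,0,-1.6,0],[-0.0023,0,0,0,-1.6,0],[0,0,0,0,0,0],[0,0,0,0,0,0],[0,0,0,0,0,0],[0,0,0,0,0,0]],
  ],
)

```text
time_s: 31.02
ee_pos: [0.4743, 0.2217, 0.1457]
eef_rot: [-0.001, 0.542, -1.32]
force: [0.6, -0.4, -2.6]
grip_width: 0.0641
```

```bash
python3 - <<'E'
from plan import *
o=log();J,l,t=jugstate(o);print(l.round(4),t,o['force'],o['qpos'].round(2),o['time_s'])
snap('wrist','w13.png');snap('scene','s13.png'); im=cv2.imread('pics/s13.png');cv2.imwrite('pics/s13c.png',cv2.resize(im[170:250,160:240],(600,600),interpolation=cv2.INTER_CUBIC))
Gm=np.load('Gm.npy');T=Tnow(o);q=o['qpos']
def interp(a,b,n):
    return [(np.array(a[0])+(np.array(b[0])-np.array(a[0]))*k/n, a[1]+(b[1]-a[1])*k/n) for k in range(1,n+1)]
up=np.array([0,0,.004])
for lip,th in interp((l,t),([.463,.262,.15],60),8)+interp(([.463,.262,.15],60),(lip0+[0,0,.04],0),10)+interp((lip0+[0,0,.04],0),(lip0+up,0),3):
    T1=jugT(lip,psi,np.radians(th))@Gm; d=delta(T,T1);T=T1; qn,e=ik(T,q); print(round(th,1),d[0].round(4),d[1].round(2),round(e,4)); q=qn
E
```

```text
[0.4656 0.2547 0.0704] 104.13704508963905 [ 0.62050624 -0.43458333 -2.64326369] [ 0.76  0.64  1.5  -0.85  1.64  0.74] 31.025
98.6 [ 0.002  -0.0002  0.0086] [0.09 5.52 0.12] 0.0
93.1 [ 0.0012 -0.0001  0.008 ] [ 0.    5.52 -0.01] 0.0
87.6 [ 0.0006 -0.0001  0.0073] [ 0.    5.52 -0.01] 0.0
82.1 [-0.0001 -0.0001  0.0065] [ 0.    5.52 -0.01] 0.0
76.6 [-0.0006 -0.0001  0.0057] [ 0.    5.52 -0.01] 0.0
71.0 [-0.0011 -0.0001  0.0049] [ 0.    5.52 -0.01] 0.0
65.5 [-0.0014 -0.0001  0.004 ] [ 0.    5.52 -0.01] 0.0
60.0 [-0.0017 -0.0001  0.0031] [ 0.    5.52 -0.01] 0.0
54.0 [0.01   0.0004 0.0099] [ 0.    6.   -0.01] 0.0
48.0 [0.009  0.0004 0.01  ] [ 0.    6.   -0.01] 0.0
42.0 [0.008  0.0004 0.0099] [ 0.    6.   -0.01] 0.0
36.0 [0.007  0.0004 0.0098] [ 0.    6.   -0.01] 0.0
30.0 [0.0061 0.0004 0.0096] [ 0.    6.   -0.01] 0.0
24.0 [0.0051 0.0004 0.0093] [ 0.    6.   -0.01] 0.0
18.0 [0.0042 0.0004 0.0089] [ 0.    6.   -0.01] 0.0
12.0 [0.0034 0.0004 0.0084] [ 0.    6.   -0.01] 0.0
6.0 [0.0026 0.0004 0.0078] [ 0.    6.   -0.01] 0.0
0.0 [0.0019 0.0004 0.0071] [ 0.    6.   -0.01] 0.0
0.0 [0.0085 0.     0.0085] [-0.  0.  0.] 0.0
0.0 [0.0085 0.     0.0085] [-0.  0.  0.] 0.0
0.0 [0.0085 0.     0.0085] [-0.  0.  0.] 0.0
```

View pics/s13c.png

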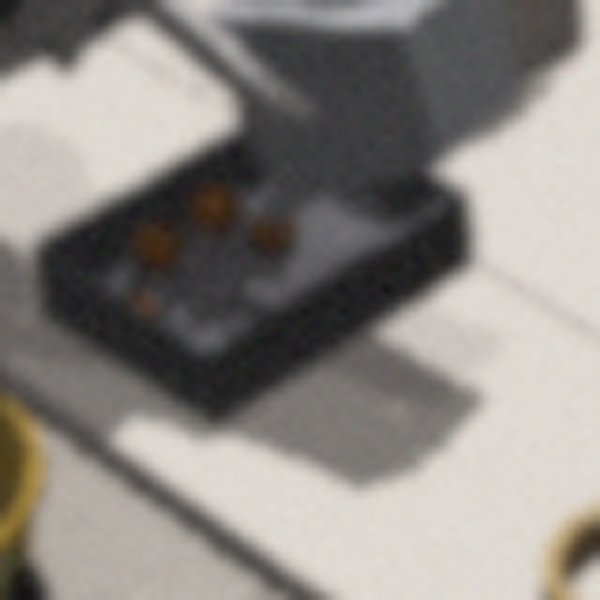

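Three knobs are in the tray, with a fourth orange patch at (145,300) behind the near wall. I raise and untip, then look from above.

Call:
step_arm(
  motion=[
    [[0.002,0,0.0086,0,5.5,0],[0.0012,0,0.008,0,5.5,0],[0.0006,0,0.0073,0,5.5,0],[0,0,0.0065,0,5.5,0],[-0.0006,0,0.0057,0,5.5,0],[-0.0011,0,0.0049,0,5.5,0],[-0.0014,0,0.004,0,5.5,0],[-0.0017,0,0.0031,0,5.5,0],[0,0,0,0,0,0]],
  ],
)

```text
time_s: 32.25
ee_pos: [0.4834, 0.1867, 0.1809]
eef_rot: [0.001, 1.31, -1.321]
force: [1.4, -0.5, -2.4]
grip_width: 0.0639
```

```bash
python3 - <<'E'
from plan import *
o=log();J,l,t=jugstate(o);print(l.round(4),t,o['force'],o['time_s'])
snap('wrist','w14.png');snap('scene','s14.png'); im=cv2.imread('pics/s14.png');cv2.imwrite('pics/s14c.png',cv2.resize(im[120:270,140:290],(600,600),interpolation=cv2.INTER_CUBIC))
E
```

```text
[0.4642 0.2613 0.1504] 60.163415911189695 [ 1.35663998 -0.51063662 -2.36558251] 32.25
```

View pics/s14c.png

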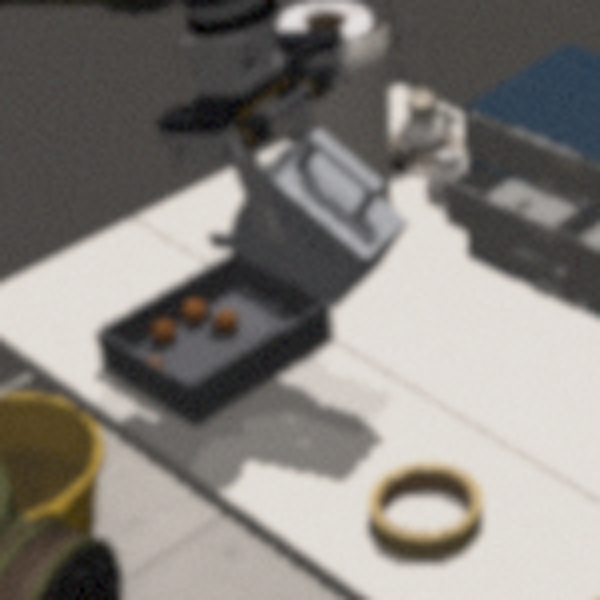

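View pics/w14.png

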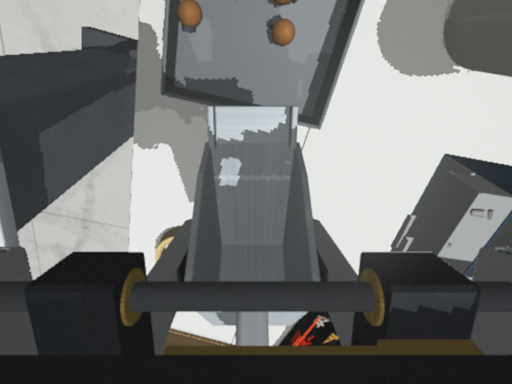

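The scene view shows three knobs at (163–225, 308–330) and part of a fourth at (155,362). I bring the jug back and level it.

Call:
step_arm(
  motion=[
    [[0.01,0,0.0099,0,6,0],[0.009,0.001,0.01,0,6,0],[0.008,0,0.0099,0,6,0],[0.007,0.001,0.0098,0,6,0],[0.006,0,0.0096,0,6,0],[0.005,0.001,0.0093,0,6,0],[0.004,0,0.0089,0,6,0],[0.0034,0.001,0.0084,0,6,0],[0.0026,0,0.0078,0,6,0],[0.0019,0,0.007,0,6,0],[0,0,0,0,0,0]],
  ],
)

```text
time_s: 33.72
ee_pos: [0.5063, 0.1095, 0.1079]
eef_rot: [-3.133, 0.785, 1.829]
force: [0.2, -0.3, -2.3]
grip_width: 0.0636
```

```bash
python3 - <<'E'
from plan import *
o=log();J,l,t=jugstate(o);print(l.round(4),t,J[:3,3].round(4),J[:3,2].round(4),o['force'],o['time_s'])
Gm=np.load('Gm.npy');T0=Tnow(o);T1=jugT(lip0+[0,0,.004],psi,0)@Gm; d=delta(T0,T1);print(d[0].round(4),d[1].round(2))
snap('wrist','w15.png');snap('top','t15.png'); im=cv2.imread('pics/t15.png');cv2.imwrite('pics/t15c.png',cv2.resize(im[130:290,130:330],(750,600),interpolation=cv2.INTER_CUBIC))
snap('scene','s15.png'); im=cv2.imread('pics/s15.png');cv2.imwrite('pics/s15c.png',cv2.resize(im[120:270,140:290],(600,600),interpolation=cv2.INTER_CUBIC))
E
```

```text
[0.4903 0.1724 0.1593] 0.3302153575140425 [0.5106 0.0916 0.0386] [0.0043 0.0038 1.    ] [ 0.22206288 -0.29769827 -2.26648015] 33.725
[0.0246 0.0006 0.0242] [-0.2   0.15  0.21]
```

View pics/s15c.png

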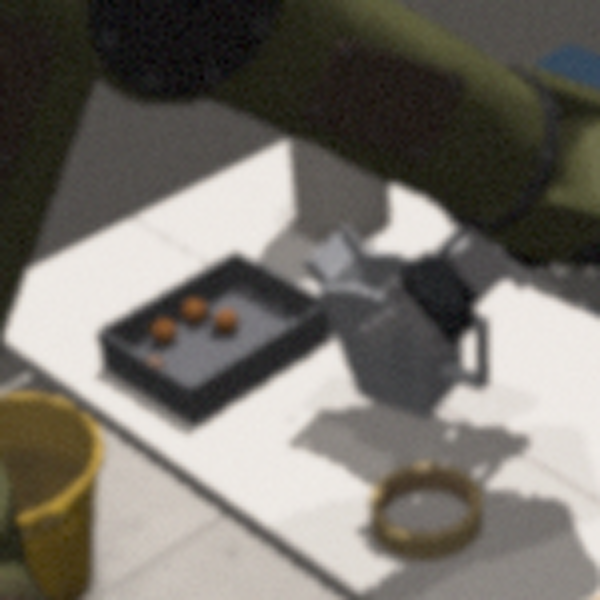

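View pics/t15c.png

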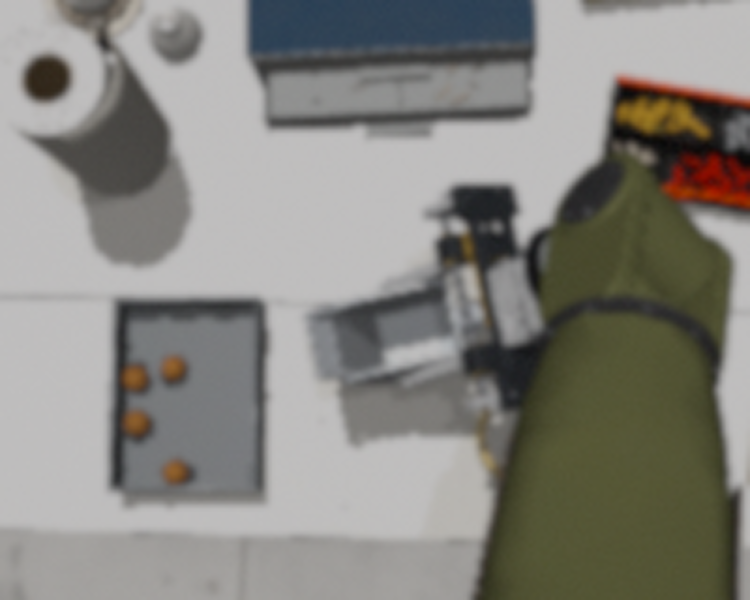

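The top view shows all four knobs in the tray at (135,378), (173,368), (136,424) and (176,470). I stand the jug down.

Call:
step_arm(
  motion=[
    [[0.005,0,0.005,0,0,0],[0.007,0,0.007,-0.2,0.1,0.2],[0.007,0,0.007,0,0,0],[0.004,0,0.004,0,0,0],[0.0015,0,0.0015,0,0,0],[0,0,0,0,0,0],[0,0,0,0,0,0]],
  ],
)

```text
time_s: 34.75
ee_pos: [0.5073, 0.1098, 0.0755]
eef_rot: [3.136, 0.783, 1.818]
force: [-0.1, -0.3, -3.0]
grip_width: 0.0639
```

```bash
python3 - <<'E'
from plan import *
o=log();J,l,t=jugstate(o);print(l.round(4),t,J[:3,3].round(4),J[:3,2].round(4),o['force'],o['time_s'])
E
```

```text
[0.4908 0.1725 0.1271] 0.30922702303566846 [0.5122 0.0922 0.0061] [-5.4e-03 -3.0e-04  1.0e+00] [-0.09324317 -0.30007668 -2.9645951 ] 34.75
```

Call:
step_arm(
  motion=[
    [[0.0015,0,0.0015,0,0,0],[0.0012,0,0.0012,0,0,0],[0.0008,0,0.0008,0,0,0],[0.0007,0,0.0007,0,0,0],[0,0,0,0,0,0],[0,0,0,0,0,0]],
  ],
)

```text
time_s: 35.5
ee_pos: [0.5072, 0.1099, 0.0694]
eef_rot: [3.136, 0.783, 1.819]
force: [0.8, 0.0, -1.1]
grip_width: 0.0636
```

```bash
python3 - <<'E'
from plan import *
o=log();J,l,t=jugstate(o);print(t,J[:3,3].round(4),o['force'],o['time_s'])
E
```

```text
0.2874108572163336 [ 0.5121  0.0922 -0.    ] [ 0.80283709  0.04729236 -1.1424418 ] 35.5
```

Nearly seated (downward force falling), so I nudge it down 0.7 mm, open, and back out along the fingers.

Call:
step_arm(
  motion=[
    [[0.0005,0,0.0005,0,0,0],[0,0,0,0,0,0],[0,0,0,0,0,0]],
  ],
)

```text
time_s: 35.88
ee_pos: [0.5072, 0.1098, 0.0693]
eef_rot: [3.136, 0.782, 1.818]
force: [-1.8, -1.6, 6.1]
grip_width: 0.0638
```

Call:
step_arm(
  motion=[
    [[0,0,0,0,0,0],[0,0,0,0,0,0],[0,0,0,0,0,0],[0,0,0,0,0,0],[-0.008,0,0,0,0,0],[-0.02,0,0,0,0,0],[-0.03,0,0,0,0,0],[-0.035,0,0,0,0,0],[-0.035,0,0,0,0,0],[-0.03,0,0,0,0,0],[-0.02,0,0,0,0,0],[0,0,0,0,0,0]],
  ],
  fingers=0.094,
)

```text
time_s: 37.38
ee_pos: [0.5386, -0.0139, 0.1956]
eef_rot: [3.133, 0.785, 1.815]
force: [0.6, 0.6, -0.4]
grip_width: 0.0939
```

```bash
python3 - <<'E'
from plan import *
o=get_obs();print(o['force'],o['time_s'],o['ee_pos'],o['joint_vel'].round(3))
_,cw=snap('wrist','w17.png');_,c=snap('top','t17.png'); im=cv2.imread('pics/t17.png');cv2.imwrite('pics/t17c.png',cv2.resize(im[130:290,130:390],(780,480),interpolation=cv2.INTER_CUBIC))
snap('scene','s17.png'); im=cv2.imread('pics/s17.png');cv2.imwrite('pics/s17c.png',cv2.resize(im[110:310,140:400],(780,600),interpolation=cv2.INTER_CUBIC))
E
```

```text
[ 0.63567805  0.59184315 -0.38093494] 37.375 [ 0.53862171 -0.01393865  0.19555795] [ 0.026  0.013  0.047  0.005 -0.026 -0.005]
```

View pics/s17c.png

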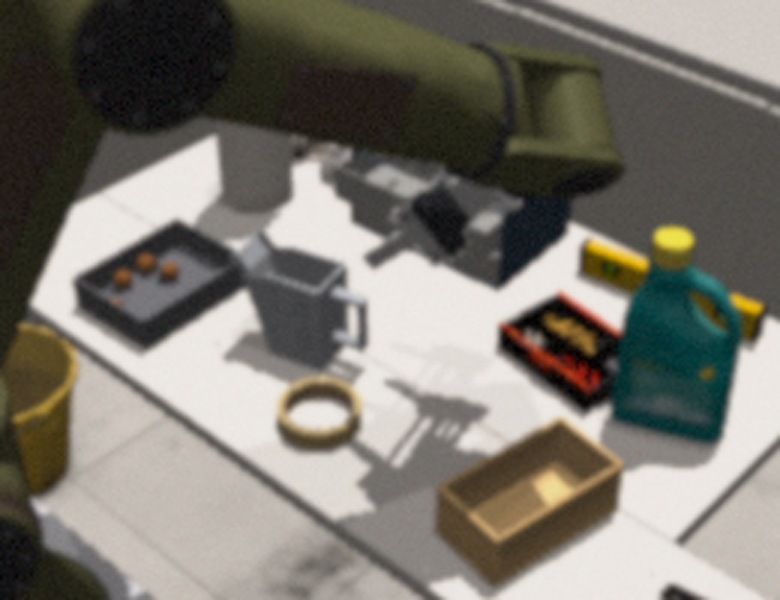

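View pics/t17c.png

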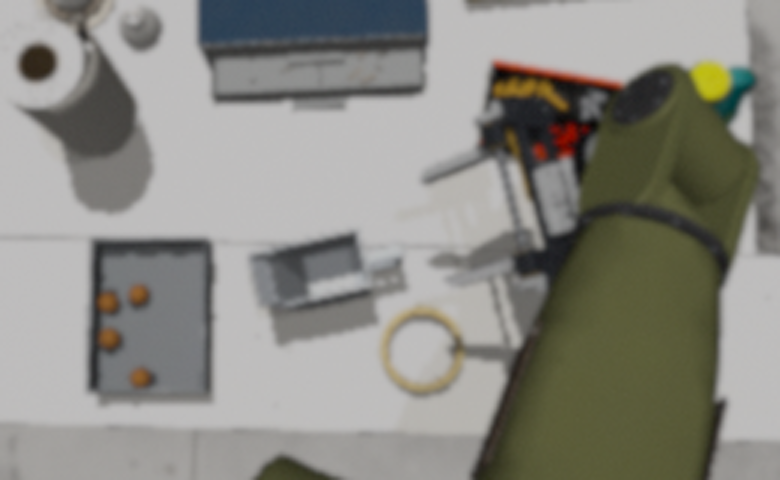

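View pics/w17.png

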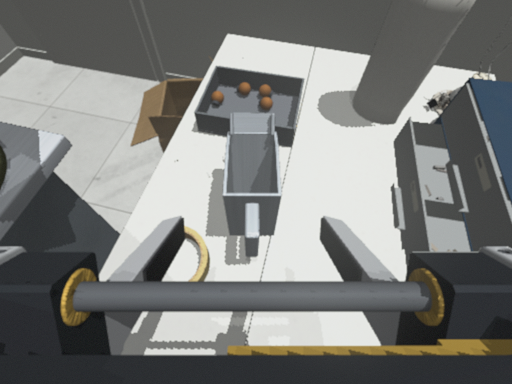

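Call:
step_arm(
  motion=[
    [[-0.01,0,-0.01,0,0,0],[-0.015,0,-0.015,0,0,0],[-0.015,0,-0.015,0,0,0],[-0.008,0,-0.008,0,0,0],[0,0,0,0,0,0],[0,0,0,0,0,0],[0,0,0,0,0,0]],
  ],
)

```text
time_s: 38.4
ee_pos: [0.5378, -0.0126, 0.2615]
eef_rot: [3.137, 0.782, 1.819]
force: [0.1, -0.1, 0.2]
grip_width: 0.0939
```

```bash
python3 - <<'E'
from h import *
o=get_obs();print(o['force'],o['time_s'],o['ee_pos'],np.abs(o['joint_vel']).max().round(4))
a=cv2.imread('pics/scene0.png').astype(int); snap('scene','s18.png'); b=cv2.imread('pics/s18.png').astype(int)
for n,(u0,v0,u1,v1) in dict(bottle=(340,185,390,260),tape=(228,230,264,262)).items(): print(n,np.abs(a-b)[v0:v1,u0:u1].mean().round(2))
a=cv2.imread('pics/top0.png').astype(int); snap('top','t18.png'); b=cv2.imread('pics/t18.png').astype(int); print('roll',np.abs(a-b)[130:190,125:185].mean().round(2))
ticket.hand_in()
E
```

```text
[ 0.07282828 -0.06031914  0.23467215] 38.4 [ 0.53777033 -0.01264895  0.26145737] 0.0027
bottle 12.82
tape 25.89
roll 12.5
the job is handed in; nothing more can be done
```

The four knobs are in the grey tray, and the empty jug stands upright on the worktop with its spout towards the tray. I handed the job in at about 38.5 s.

**What I did:** I lifted the jug out of the box and saw that this hold would take joint 6 out of range. I put it back in the box, turned the tool half a turn and lifted it again. I stood it on the worktop facing the tray and let go. I then took a fresh tilted hold, tipped the knobs out low over the tray, and stood the jug back on the same spot.

**Last checks:**
- **Knobs:** The last top and wrist views both show all four knobs in the tray. None were seen on the worktop.
- **Jug:** It is upright and free of the gripper, about 5 cm from the tray and well clear of the box. The arm was still, with under 0.3 N on the tool.
- **Leave-alone items:** The bottle, tape and kitchen roll are within about 1 pixel of where they started, judged by eye.

**Check that disagreed:** Just before handing in, I compared image patches around those three items with the first pictures. They differed by 12.5 to 26 grey levels on average. I think this is the arm's shadow, the arm in view and image noise, since their outlines match, but I did not look into it further.

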